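Load and start the incense burner

TASK

Make incense for the guests: take the lid off the wooden box and scoop all the lumps of frankincense out of it into the dish of the electric burner with the scoop, not picking any out of the box with the fingers. Only when all of it is in the dish, press the burner's keys fully down, one at a time: power, then heat, then timer. Leave the box with its lid properly seated and the scoop lying upright on the copper-coloured tray (before or after the keys), and leave the cups, flask, remote control and coasters where they are.

Things in the scene. Friction and masses are not known exactly. Their poses are not given: they have to be found in the camera images.
- box: Open wooden box, fixed, left or right before the robot (the burner on the other side). Origin: centre of its underside; x across (outside 156 mm), y along (outside 220 mm), z up. Walls 8 mm thick, inner floor 8 mm above the console, rim at 46 mm; inside 140 x 204 mm, 38 mm deep.
- lid: Loose wooden lid, about 250 g, on the box at the start. Origin: centre of the underside of its board (156 x 220 x 8 mm, axes as the box), 46 mm above the box's origin when seated. An inner panel reaches 6 mm below the board and fits inside the walls with 6 mm to spare all round. On top a level brass bar handle along y, 90 mm long, 14 mm wide, 24 to 36 mm above the origin.
- lump1: Knobbly lump of resin, pale amber, about 35 x 27 x 25 mm, 15 g, slippery (friction about 0.3); it rolls. Origin near its middle (lying, 11 to 14 mm above its support). In the box, under the lid, at the start; two to four of the five lumps are present.
- lump2: Knobbly lump of resin, pale amber, about 35 x 27 x 25 mm, 15 g, slippery (friction about 0.3); it rolls. Origin near its middle (lying, 11 to 14 mm above its support). In the box, under the lid, at the start; two to four of the five lumps are present.
- lump3: Knobbly lump of resin, pale amber, about 35 x 27 x 25 mm, 15 g, slippery (friction about 0.3); it rolls. Origin near its middle (lying, 11 to 14 mm above its support). In the box, under the lid, at the start; two to four of the five lumps are present.
- lump4: Knobbly lump of resin, pale amber, about 35 x 27 x 25 mm, 15 g, slippery (friction about 0.3); it rolls. Origin near its middle (lying, 11 to 14 mm above its support). In the box, under the lid, at the start; two to four of the five lumps are present.
- lump5: Knobbly lump of resin, pale amber, about 35 x 27 x 25 mm, 15 g, slippery (friction about 0.3); it rolls. Origin near its middle (lying, 11 to 14 mm above its support). In the box, under the lid, at the start; two to four of the five lumps are present.
- scoop: Steel scoop, about 140 g, lying on the tray. Origin: centre of the pan's underside; x to the open front, z up. Pan floor 62 x 62 mm (x -31 to +31), 2 mm thick, front open; back wall 36 mm high, side walls 3 mm thick and 30 mm high along the rear half only (x -31 to +6). Level wooden handle behind, x -50 to -140 mm, 18 mm wide, 26 mm high, its axis 70 mm above the underside: grip it at x = -90.
- burner: Electric incense burner, fixed: wooden plinth 200 mm wide, 30 mm high, x from -125 to +115 mm, with three keys along its front (-x side, at x = -93) and behind them a square crown of outward-leaning walls, centred at x = 35, with a dish in it. Origin: on the console under the plinth, z up. Top of the crown's corner posts (58 mm either side of its centre in x and y) at 110 mm.
- dish (a point): Centre of the dish's floor in the crown, 58 mm above the console; axes as the burner. The dish is square, about 97 mm wide at the floor and 123 mm at the rim, which is 39 mm above this point.
- key_power (a joint): Power key, the round one, diameter 26 mm, at the burner's +y end of the strip (left, seen from the keys' side). Spring key: 0 = up, 0.005 m = fully down (about 5 N); counts as pressed beyond 0.0035.
- key_heat (a joint): Heat key, the square one, 26 mm, in the middle of the strip. Values as the power key.
- key_timer (a joint): Timer key, the narrow one, 36 x 16 mm, at the -y end of the strip. Values as the power key.
- power_top (a point): Centre of the top of the power key, 41 mm above the console when up; the keys are 58 mm apart and stand 10 mm proud.
- heat_top (a point): Centre of the top of the heat key, 41 mm above the console when up.
- timer_top (a point): Centre of the top of the timer key, 41 mm above the console when up.
- tray: Copper-coloured tray, fixed, 280 mm (x) by 280 mm (y), between box and burner and further back. Origin: centre of its underside; its floor is 4 mm above the console, its rim 18 mm. The near half holds the scoop, the far half the cups and the flask. The console before it, between box and burner, is free.
- cups: Four stacked porcelain cups (a single stack), 62 mm across, 99 mm high, on the far half of the tray; leave them alone. Origin: centre of the underside.
- flask: Black steel vacuum flask, 80 mm across, 250 mm tall, on the far half of the tray; leave it alone. Origin: centre of the underside.
- remote: Black remote control, 165 x 44 x 18 mm, at the right; leave it alone. Origin: centre of the underside.
- coasters: Stack of round coasters, 96 mm across, 30 mm high, at the left; leave it alone. Origin: centre of the underside.

How it is judged:
On the way, in this order (a step that is already met when the one before it is completed fails the run):
1. every lump of resin present lies in the burner's dish (x of lump1 in the frame of dish between -0.055 and 0.055 m and y of lump1 in the frame of dish between -0.055 and 0.055 m and z of lump1 in the frame of dish between 0 and 0.05 m and x of lump2 in the frame of dish between -0.055 and 0.055 m and y of lump2 in the frame of dish between -0.055 and 0.055 m and z of lump2 in the frame of dish between 0 and 0.05 m and x of lump3 in the frame of dish between -0.055 and 0.055 m and y of lump3 in the frame of dish between -0.055 and 0.055 m and z of lump3 in the frame of dish between 0 and 0.05 m and x of lump4 in the frame of dish between -0.055 and 0.055 m and y of lump4 in the frame of dish between -0.055 and 0.055 m and z of lump4 in the frame of dish between 0 and 0.05 m and x of lump5 in the frame of dish between -0.055 and 0.055 m and y of lump5 in the frame of dish between -0.055 and 0.055 m and z of lump5 in the frame of dish between 0 and 0.05 m and linear speed of each of lump1, lump2, lump3, lump4, lump5 below 0.05 m/s), for 0.3 s.
2. the power key is pressed down (value of joint key_power above 0.0035 m), for 0.05 s.
3. the heat key is pressed down (value of joint key_heat above 0.0035 m), for 0.05 s.
4. the timer key is pressed down (value of joint key_timer above 0.0035 m), for 0.05 s.
At the end, for the whole second after the job is handed in: Every lump present lies in the dish (within 55 mm of its centre each way, below 50 mm over its floor); the lid is seated (10 mm, 0.1 rad of square, 0.05 rad of level, 4 mm in height); the scoop lies on the tray's floor, upright within 0.12 rad; keys up, all released and at rest (x of lump1 in the frame of dish between -0.055 and 0.055 m and y of lump1 in the frame of dish between -0.055 and 0.055 m and z of lump1 in the frame of dish between 0 and 0.05 m and x of lump2 in the frame of dish between -0.055 and 0.055 m and y of lump2 in the frame of dish between -0.055 and 0.055 m and z of lump2 in the frame of dish between 0 and 0.05 m and x of lump3 in the frame of dish between -0.055 and 0.055 m and y of lump3 in the frame of dish between -0.055 and 0.055 m and z of lump3 in the frame of dish between 0 and 0.05 m and x of lump4 in the frame of dish between -0.055 and 0.055 m and y of lump4 in the frame of dish between -0.055 and 0.055 m and z of lump4 in the frame of dish between 0 and 0.05 m and x of lump5 in the frame of dish between -0.055 and 0.055 m and y of lump5 in the frame of dish between -0.055 and 0.055 m and z of lump5 in the frame of dish between 0 and 0.05 m and x of lid in the frame of box between -0.01 and 0.01 m and y of lid in the frame of box between -0.01 and 0.01 m and z of lid in the frame of box between 0.042 and 0.05 m and angle between the y axis of lid and the y axis of box, either way round below 0.1 rad and angle between lid's own z axis and vertical below 0.05 rad and x of scoop in the frame of tray between -0.135 and 0.135 m and y of scoop in the frame of tray between -0.135 and 0.135 m and z of scoop in the frame of tray between 0 and 0.012 m and angle between scoop's own z axis and vertical below 0.12 rad and value of joint each of key_power, key_heat, key_timer below 0.0015 m and linear speed of each of lump1, lump2, lump3, lump4, lump5, lid, scoop below 0.03 m/s); the robot touches nothing.
It fails at once if a lump is touched with the fingers while it is in the box ((contact force between the fingers and lump1 above 0.5 N and x of lump1 in the frame of box between -0.078 and 0.078 m and y of lump1 in the frame of box between -0.11 and 0.11 m and z of lump1 in the frame of box between 0 and 0.12 m) or (contact force between the fingers and lump2 above 0.5 N and x of lump2 in the frame of box between -0.078 and 0.078 m and y of lump2 in the frame of box between -0.11 and 0.11 m and z of lump2 in the frame of box between 0 and 0.12 m) or (contact force between the fingers and lump3 above 0.5 N and x of lump3 in the frame of box between -0.078 and 0.078 m and y of lump3 in the frame of box between -0.11 and 0.11 m and z of lump3 in the frame of box between 0 and 0.12 m) or (contact force between the fingers and lump4 above 0.5 N and x of lump4 in the frame of box between -0.078 and 0.078 m and y of lump4 in the frame of box between -0.11 and 0.11 m and z of lump4 in the frame of box between 0 and 0.12 m) or (contact force between the fingers and lump5 above 0.5 N and x of lump5 in the frame of box between -0.078 and 0.078 m and y of lump5 in the frame of box between -0.11 and 0.11 m and z of lump5 in the frame of box between 0 and 0.12 m)).
It fails at once if a key is pressed while a lump is not yet in the dish (value of joint any of key_power, key_heat, key_timer above 0.0035 m and (not (x of lump1 in the frame of dish between -0.055 and 0.055 m and y of lump1 in the frame of dish between -0.055 and 0.055 m and z of lump1 in the frame of dish between 0 and 0.05 m) or not (x of lump2 in the frame of dish between -0.055 and 0.055 m and y of lump2 in the frame of dish between -0.055 and 0.055 m and z of lump2 in the frame of dish between 0 and 0.05 m) or not (x of lump3 in the frame of dish between -0.055 and 0.055 m and y of lump3 in the frame of dish between -0.055 and 0.055 m and z of lump3 in the frame of dish between 0 and 0.05 m) or not (x of lump4 in the frame of dish between -0.055 and 0.055 m and y of lump4 in the frame of dish between -0.055 and 0.055 m and z of lump4 in the frame of dish between 0 and 0.05 m) or not (x of lump5 in the frame of dish between -0.055 and 0.055 m and y of lump5 in the frame of dish between -0.055 and 0.055 m and z of lump5 in the frame of dish between 0 and 0.05 m))).
It fails at once if two keys are down at the same time (value of joint each of key_power, key_heat above 0.0025 m or value of joint each of key_power, key_timer above 0.0025 m or value of joint each of key_heat, key_timer above 0.0025 m).
It fails at once if a bystander (cups, flask, remote control, coasters) is moved by more than 30 mm or tipped over (distance of any of flask, cups, remote, coasters from where it was at the start of the episode above 0.03 m or angle between any of flask, cups, remote, coasters's own z axis and vertical above 0.35 rad).
Of lump1, lump2, lump3, lump4, lump5 only 2 to 4 are there at a start; the rules pass over those that are not, and their reading is None.
At some moment in a run one of lid, scoop may be knocked a few centimetres aside while the robot is not near it.
It also fails if it takes over 210 s, if anything falls off the work surface, if the arm or the gripper's body presses on something with over 40 N, if the wrist force passes 120 N, or if a joint passes its speed limit or range.

ROBOT

A 7-joint arm with a two-finger parallel gripper is mounted at the origin on the work surface. World frame = base frame: x ahead of the robot, y to its left, z up, the work surface at z = 0. Lengths are in m, angles in rad, forces in N, time in s.
With the tool pointing down it reaches from about 0.4 to 0.925 m from the base axis. Payload 4.1 kg.
Tool frame: the origin (TCP) lies on the centre line of the jaws, within the pads' length; the fingertips stand 22 mm ahead of it and the grasp point (between the pads) lies 3 mm ahead of it; z points along the fingers, y is the line along which they close (so a half turn about z gives the same grasp; the last joint's range is limited). The gripper opens to 85 mm and grips with 20 to 120 N. Pads are 22 mm wide; open, the fingers measure 114 mm over their backs; the gripper's body (76 mm by 85 mm) begins 54 mm behind the grasp point. The pads swing forward as they close: fully open they stand 13 mm farther back than shut.
Start: joints at [-1.293, 0.398, 0.045, 1.537, -0.019, 1.207, -0.051], TCP at [0.239, 0.604, 0.253] pointing down, gripper open.
Joint ranges: [-2.82, 2.82], [-0.49, 2.23], [-1.37, 1.46], [0, 2.46], [-1.36, 4.5], [0.23, 2], [-2.94, 2.94]. Speed limits (rad/s): [2.57, 2.57, 3.14, 3.14, 3.14, 3.14, 3.14].

INTERFACE

Orientations are given as a unit quaternion [x, y, z, w].
In Python, from bench import observe, viewer, env gives the robot as it stands. The module is installed in compiled form; this text tells all that it offers.
- The arm moves only by the tool arm_command, never from a script. Its argument "rows" is one flat list of numbers, 6 for each row, row after row: the shift along the tool's x, y, z in m, then the turn, a rotation vector about the tool's x, y, z in rad. In form: [dx, dy, dz, wx, wy, wz, dx, dy, dz, wx, wy, wz, ...]. A call has 1 to 20 rows; each row is the pose to reach, as a shift and turn from the pose commanded when the call began, along the tool's axes at that moment; what a row does not reach only later rows make up. A row lasts 1/8 s, in which the tool goes at most 62.5 mm and 10.7 degrees, less where a joint would pass 70% of its speed; a pose out of reach is approached as far as the arm can. A call with a gripper value outside its range is refused whole. "fingers" is the gripper command: -1 is shut, 1 is fully open, values between are in proportion, set as the call begins (left out, the last holds). The fingers move at their own pace and stop on an object; "force" is the grip in N (left out, the last holds). Time passes only in rows, so rows that repeat a pose let the fingers close. It gives the time, the measured TCP pose, the force, the opening and the grip force at its end, in the units of the state.
- observe(): the state, without advancing time (a new reading comes with each control period).
- viewer.snapshot(name): name is "scene" or "top" or "wrist"; returns a dict with "color" (480x640x3 uint8, red, green, blue), "fx", "fy", "cx", "cy" (pixels), "distortion" ([k1, k2, p1, p2, k3] as OpenCV has them; the pictures are not rectified), "R" (3x3) and "t" (3): a world point X has camera coordinates R X + t; the wrist camera has in their place "tool_from_camera" (4x4, takes a point from camera to tool coordinates, whose origin is the TCP and whose axes are the flange's). Camera axes: x right, y down, z forward; pixel columns grow to the right and rows downward; lengths in m; the calibration is good to about 2 mm. A picture is of the moment at which its call begins: read the wrist's pose just before it. There is no depth.
- env.finish_job(): hands the job in; it is judged then, once.
The state is a dict: "time": time; "joint_positions": joint angles; "joint_vel": joint speeds; "joint_efforts": joint torques, N m; "ee_pos": TCP position; "tcp_rot": TCP orientation; "force": force on the tool from outside, world axes, zero at the start; "moment": the same for the moment, N m; "finger_gap": finger opening in m; "finger_force": force on a finger pad.
Only numpy, scipy, OpenCV 4.12 (cv2) and the standard library are available. Lean on these libraries where they do the work, as an engineer would, in place of code of your own. Each camera call takes 0.05 s, during which the arm holds its last target. There are 200 camera calls.

## Working session

There is one attempt and no reset: what is moved stays moved. The work goes in short steps, Python scripts to look and compute and a tool call to move; the robot and the scene stay as the last step left them, time stands still between calls to the robot, and variables do not carry over. Pictures are saved under pics/ and viewed, at most 14 in all, crops included, and the job is handed in when it is done.

Besides the shell and the picture viewer there is one more tool, called as name(argument=value, ...), one argument or row to a line, values as JSON. arm_command: Moves the arm, as the interface text tells. Its arguments: {"type":"object","properties":{"rows":{"type":"array"},"fingers":{"type":"number"},"force":{"type":"number"}},"required":["rows"]}

```bash
mkdir -p pics
python3 - <<'E'
from bench import observe, viewer
import cv2,json,numpy as np
s=observe(); print({k:np.round(v,3).tolist() for k,v in s.items()})
for n in ("scene","top"):
    d=viewer.snapshot(n); cv2.imwrite(f"pics/{n}0.png",d["color"][:,:,::-1])
    print(n,{k:np.round(v,4).tolist() for k,v in d.items() if k!="color"})
E
```

```text
{'time': 0.0, 'joint_positions': [-1.293, 0.399, 0.045, 1.538, -0.019, 1.207, -0.051], 'joint_vel': [0.0, -0.001, -0.001, 0.0, 0.001, 0.001, -0.001], 'joint_efforts': [0.0, -47.512, 1.365, -25.422, 0.012, 0.009, 0.0], 'ee_pos': [0.239, 0.604, 0.252], 'tcp_rot': [0.187, 0.982, -0.001, -0.0], 'force': [0.282, 0.136, 0.065], 'moment': [0.025, -0.006, 0.008], 'finger_force': 0.0, 'finger_gap': 0.085}
scene {'fx': 578.0458, 'fy': 578.0458, 'cx': 320.3497, 'cy': 251.611, 'distortion': [0.0192, 0.0, 0.0, 0.0, 0.0], 'R': [[-0.7929, 0.609, 0.0204], [0.4114, 0.5597, -0.7194], [-0.4495, -0.562, -0.6943]], 't': [0.5024, -0.1591, 1.6757]}
top {'fx': 494.8175, 'fy': 494.8175, 'cx': 309.8521, 'cy': 243.4862, 'distortion': [-0.0134, 0.0, 0.0, 0.0, 0.0], 'R': [[-0.0032, -0.9999, 0.0133], [-0.9892, 0.0012, -0.1468], [0.1468, -0.0137, -0.9891]], 't': [-0.0797, 0.588, 1.2766]}
```

View pics/top0.png

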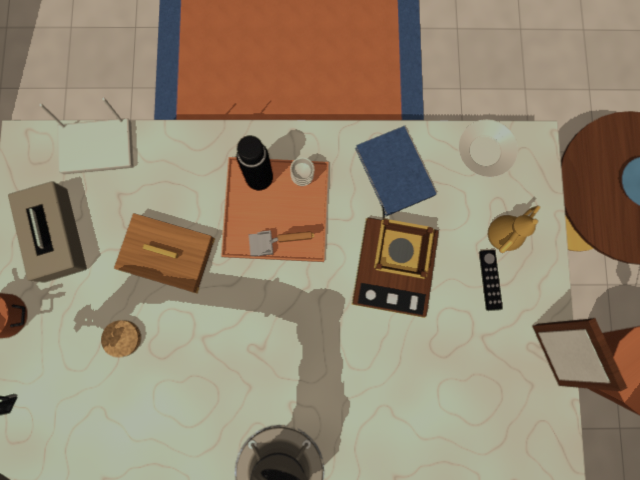

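View pics/scene0.png

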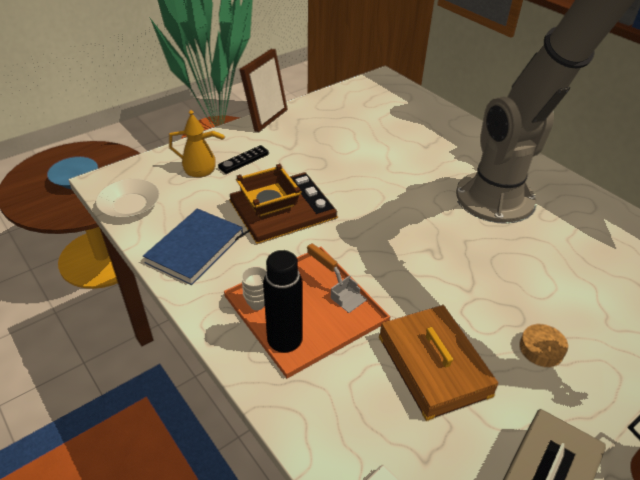

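The top view shows the lid at about (165,252), the scoop pan at (263,243) with its handle to the right at (293,238), and the burner at (395,265) with its keys at y≈297. The tray spans about (222–330, 158–262). I'll enlarge this area to measure it.

```bash
cat > h.py <<'E'
import numpy as np,cv2
from bench import observe,viewer
from scipy.spatial.transform import Rotation as Ro
def cam(n,save=None):
    s=observe(); d=viewer.snapshot(n)
    K=np.array([[d["fx"],0,d["cx"]],[0,d["fy"],d["cy"]],[0,0,1.]]);D=np.array(d["distortion"])
    if n=="wrist":
        T=np.array(d["tool_from_camera"]);Rt=Ro.from_quat(s["tcp_rot"]).as_matrix()
        Rc=Rt@T[:3,:3];c=Rt@T[:3,3]+s["ee_pos"]; R=Rc.T;t=-R@c
    else: R=np.array(d["R"]);t=np.array(d["t"])
    C=dict(K=K,D=D,R=R,t=t)
    if save: cv2.imwrite(f"pics/{save}.png",d["color"][:,:,::-1]); np.savez(f"pics/{save}.npz",**C)
    return d["color"],C
def load(n): return dict(np.load(f"pics/{n}.npz"))
def ray(C,px,z):
    p=cv2.undistortPoints(np.array(px,float).reshape(-1,1,2),C["K"],C["D"])[:,0]
    v=np.c_[p,np.ones(len(p))]@C["R"]; c=-C["R"].T@C["t"]
    return c+v*((np.reshape(z,-1)-c[2])/v[:,2])[:,None]
def proj(C,X):
    return cv2.projectPoints(np.array(X,float).reshape(-1,1,3),cv2.Rodrigues(C["R"])[0],C["t"],C["K"],C["D"])[0][:,0]
def totool(p,s=None):
    s=s or observe(); return Ro.from_quat(s["tcp_rot"]).inv().apply(np.array(p)-s["ee_pos"])
E
python3 - <<'E'
from h import *
for n in ("top","scene"): im,C=cam(n,n+"1")
a=cv2.imread("pics/top1.png")[140:330,105:445]
cv2.imwrite("pics/topcrop.png",cv2.resize(a,None,fx=2.35,fy=2.35,interpolation=cv2.INTER_CUBIC))
E
```

```text
(no output)
```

View pics/topcrop.png

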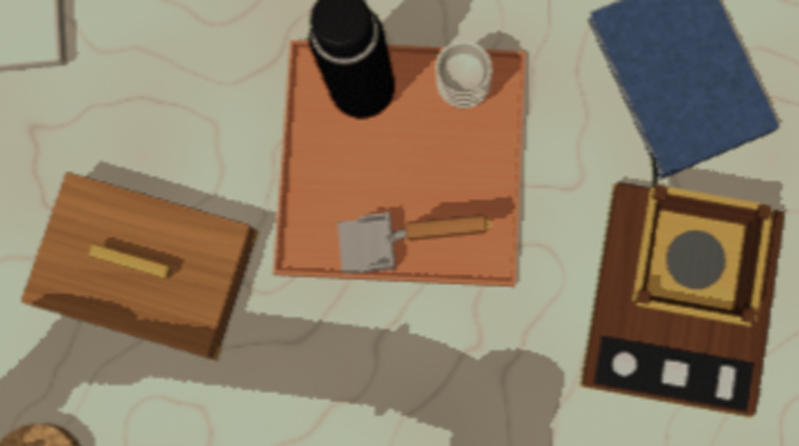

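Run:
```python
from h import *
C=load("top1")
def g(pts,z):
    p=np.array(pts,float)/2.35+[105,140]-.2; return ray(C,p,np.full(len(p),z))
def sh(n,pts,z): print(n,np.round(g(pts,z),3)[:,:2].tolist())
sh("lid",[(68,173),(254,230),(213,352),(23,300)],.054)
sh("handle",[(91,250),(170,270)],.036)
sh("tray",[(292,41),(525,52),(516,285),(275,273)],.018)
sh("scoopfront",[(338,221),(342,271)],.006); sh("scoopback",[(390,212),(393,268)],.035);sh("shandle",[(408,231),(489,224)],.087)
sh("keys",[(625,364),(675,373),(726,382)],.041)
sh("posts",[(660,193),(768,211),(753,322),(640,303)],.11)
sh("plinth",[(616,184),(784,212),(753,414),(583,385)],.03)
```

```text
lid [[0.668, 0.388], [0.602, 0.176], [0.465, 0.218], [0.523, 0.431]]
handle [[0.582, 0.364], [0.559, 0.273]]
tray [[0.835, 0.143], [0.822, -0.133], [0.544, -0.121], [0.558, 0.157]]
scoopfront [[0.621, 0.087], [0.562, 0.081]]
scoopback [[0.626, 0.024], [0.561, 0.02]]
shandle [[0.596, 0.001], [0.603, -0.088]]
keys [[0.451, -0.241], [0.441, -0.297], [0.431, -0.355]]
posts [[0.634, -0.274], [0.614, -0.391], [0.493, -0.37], [0.514, -0.249]]
plinth [[0.66, -0.237], [0.627, -0.431], [0.395, -0.386], [0.428, -0.195]]
```

arm_command(
  rows=[-0.413, -0.153, 0, 0, 0, 1.49, -0.413, -0.153, 0, 0, 0, 1.49, -0.413, -0.153, 0, 0, 0, 1.49, -0.413, -0.153, 0, 0, 0, 1.49, -0.413, -0.153, 0, 0, 0, 1.49, -0.413, -0.153, 0, 0, 0, 1.49, -0.413, -0.153, 0, 0, 0, 1.49, -0.413, -0.153, 0, 0, 0, 1.49, -0.413, -0.153, 0, 0, 0, 1.49, -0.413, -0.153, 0, 0, 0, 1.49, -0.413, -0.153, 0, 0, 0, 1.49, -0.413, -0.153, 0, 0, 0, 1.49],
  fingers=1,
  force=60,
)

```text
time: 1.7
ee_pos: [0.5664, 0.311, 0.2534]
tcp_rot: [0.803, 0.596, 0.0, -0.0]
force: [1.2, -0.5, -0.5]
finger_gap: 0.0853
finger_force: 0.0
```

```bash
cat >> h.py <<'E'
def plan(p,a,pitch=0,ref=None):
    """tool shift+rotvec to reach TCP p, tool x heading a, then pitched by 'pitch' about tool y"""
    s=observe(); R0=Ro.from_quat(s["tcp_rot"])
    x=np.array([np.cos(a),np.sin(a),0]);z=np.array([0,0,-1.]);R1=Ro.from_matrix(np.c_[x,np.cross(z,x),z])*Ro.from_rotvec([0,pitch,0])
    rv=(R0.inv()*R1).as_rotvec(); d=R0.inv().apply(np.array(p)-s["ee_pos"])
    print("plan",np.round(d,4).tolist(),np.round(rv,3).tolist(),"rows>=",max(np.linalg.norm(d)/.0625,np.linalg.norm(rv)/.187).round(1))
def st():
    s=observe();R=Ro.from_quat(s["tcp_rot"]).as_matrix()
    print("t",s["time"],"p",np.round(s["ee_pos"],4).tolist(),"head",round(np.arctan2(R[1,0],R[0,0]),3),"z",np.round(R[:,2],3).tolist(),"q",np.round(s["joint_positions"],2).tolist(),"F",np.round(s["force"],1).tolist(),"gap",round(s["finger_gap"],4),round(s["finger_force"],1))
E
python3 - <<'E'
from h import *
st(); im,C=cam("wrist","w1")
E
```

```text
t 1.7 p [0.5664, 0.311, 0.2534] head 1.277 z [-0.0, 0.0, -1.0] q [-0.91, 0.43, 0.47, 1.56, -0.2, 1.21, -0.7] F [1.2, -0.5, -0.5] gap 0.0853 0.0
```

View pics/w1.png

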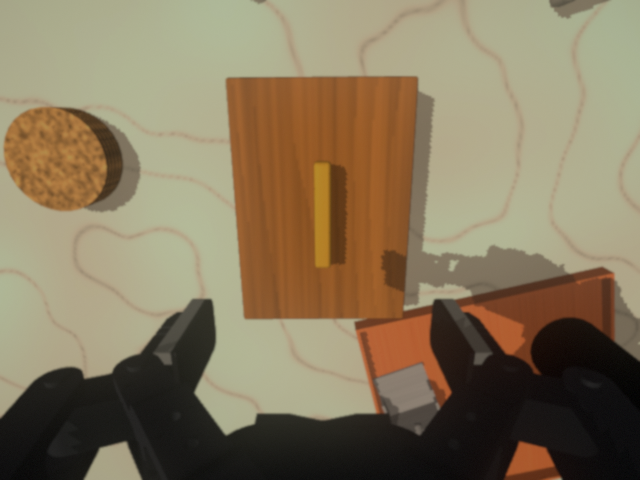

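The lid corners are at (227,77), (417,77), (404,317) and (245,319), and the handle runs (314–331, 163–267). They line up with the tool.

Run:
```python
from h import *
C=load("w1")
p=ray(C,[(227,77),(417,77),(404,317),(245,319)],.054);print(p.round(3),p.mean(0), np.arctan2(*(p[0]-p[3])[[1,0]]),np.arctan2(*(p[1]-p[2])[[1,0]]),np.arctan2(*(p[0]-p[1])[[1,0]])-1.5708)
h=ray(C,[(314,163),(331,163),(330,267),(316,267)],.082);print(h.round(3),h.mean(0))
```

```text
[[0.523 0.437 0.054]
 [0.669 0.393 0.054]
 [0.61  0.184 0.054]
 [0.461 0.227 0.054]] [0.56593897 0.31043478 0.054     ] 1.2822989127524647 1.2942463385681173 1.2776883772381
[[0.572 0.354 0.082]
 [0.584 0.351 0.082]
 [0.559 0.267 0.082]
 [0.547 0.27  0.082]] [0.56543755 0.31063514 0.082     ]
```

arm_command(
  rows=[0, 0, 0.06, 0, 0, 0, 0, 0, 0.12, 0, 0, 0, 0, 0, 0.15, 0, 0, 0, 0, 0, 0.165, 0, 0, 0, 0, 0, 0.171, 0, 0, -0.008, 0, 0, 0.171, 0, 0, -0.008, 0, 0, 0.171, 0, 0, -0.008],
)

```text
time: 2.62
ee_pos: [0.5679, 0.3108, 0.0839]
tcp_rot: [0.801, 0.598, 0.001, 0.0]
force: [-0.6, 0.8, 0.2]
finger_gap: 0.0854
finger_force: 0.0
```

arm_command(
  rows=[0, 0, 0, 0, 0, 0, 0, 0, 0, 0, 0, 0, 0, 0, 0, 0, 0, 0, 0, 0, 0, 0, 0, 0, 0, 0, 0, 0, 0, 0, 0, 0, 0, 0, 0, 0, 0, 0, 0, 0, 0, 0, 0, 0, 0, 0, 0, 0],
  fingers=-1,
  force=80,
)

```text
time: 3.62
ee_pos: [0.567, 0.3103, 0.0826]
tcp_rot: [0.801, 0.598, 0.0, -0.0]
force: [-1.8, -0.5, 4.2]
finger_gap: 0.0119
finger_force: 79.1
```

arm_command(
  rows=[0, 0, -0.02, 0, 0, 0, 0, 0, -0.05, 0, 0, 0, 0, 0, -0.1, 0, 0, 0, 0, 0, -0.1, 0, 0, 0],
)

```text
time: 4.12
ee_pos: [0.57, 0.3112, 0.1875]
tcp_rot: [0.801, 0.598, 0.005, 0.001]
force: [0.4, 0.2, -3.5]
finger_gap: 0.0125
finger_force: 78.4
```

Run:
```python
from h import *
st(); plan([.425,.01,.16],1.285); plan([.425,.01,.045],1.285)
```

```text
t 4.125 p [0.57, 0.3112, 0.1875] head 1.282 z [0.009, 0.005, -1.0] q [-0.89, 0.48, 0.45, 1.63, -0.23, 1.08, -0.66] F [0.4, 0.2, -3.5] gap 0.0125 78.4
plan [-0.3301, -0.0535, 0.0247] [0.007, -0.007, -0.003] rows>= 5.4
plan [-0.331, -0.0543, 0.1397] [0.007, -0.007, -0.003] rows>= 5.8
```

arm_command(
  rows=[-0.05, -0.008, 0, 0, 0, 0, -0.1, -0.016, 0, 0, 0, 0, -0.15, -0.024, 0, 0, 0, 0, -0.2, -0.032, 0, 0, 0, 0, -0.25, -0.04, 0.02, 0, 0, 0, -0.29, -0.047, 0.05, 0, 0, 0, -0.32, -0.052, 0.08, 0, 0, 0, -0.33, -0.053, 0.105, 0, 0, 0, -0.33, -0.053, 0.12, 0, 0, 0, -0.33, -0.053, 0.13, 0, 0, 0, -0.33, -0.053, 0.137, 0, 0, 0, -0.33, -0.053, 0.137, 0, 0, 0, -0.33, -0.053, 0.137, 0, 0, 0],
)

```text
time: 5.75
ee_pos: [0.423, 0.0092, 0.0457]
tcp_rot: [0.801, 0.599, 0.001, 0.0]
force: [-0.3, 0.7, -2.5]
finger_gap: 0.0122
finger_force: 78.6
```

Run:
```python
from h import *
st()
```

```text
t 5.75 p [0.423, 0.0092, 0.0457] head 1.283 z [0.001, 0.0, -1.0] q [-0.57, 0.34, 0.52, 2.26, -0.3, 0.6, -0.12] F [-0.3, 0.7, -2.5] gap 0.0122 78.6
```

arm_command(
  rows=[0, 0, 0.002, 0, 0, 0, 0, 0, 0.003, 0, 0, 0, 0, 0, 0.003, 0, 0, 0],
)

```text
time: 6.12
ee_pos: [0.4226, 0.009, 0.0425]
tcp_rot: [0.801, 0.598, 0.0, -0.0]
force: [-1.0, -1.1, -0.9]
finger_gap: 0.0124
finger_force: 79.1
```

arm_command(
  rows=[0, 0, 0, 0, 0, 0, 0, 0, 0, 0, 0, 0, 0, 0, 0, 0, 0, 0, 0, 0, 0, 0, 0, 0, 0, 0, 0, 0, 0, 0, 0, 0, -0.05, 0, 0, 0, 0, 0, -0.11, 0, 0, 0, 0, 0, -0.17, 0, 0, 0, 0, 0, -0.21, 0, 0, 0, 0.06, 0.01, -0.21, 0, 0, 0, 0.12, 0.02, -0.21, 0, 0, 0, 0.18, 0.03, -0.21, 0, 0, 0, 0.24, 0.04, -0.21, 0, 0, 0, 0.3, 0.05, -0.21, 0, 0, 0, 0.33, 0.053, -0.21, 0, 0, 0, 0.33, 0.053, -0.21, 0, 0, 0, 0.33, 0.053, -0.21, 0, 0, 0],
  fingers=1,
)

```text
time: 8.25
ee_pos: [0.5668, 0.3088, 0.252]
tcp_rot: [0.802, 0.598, -0.001, 0.0]
force: [0.1, -0.7, -0.0]
finger_gap: 0.0854
finger_force: 0.0
```

Run:
```python
from h import *
st(); cam("wrist","w2")
```

```text
t 8.25 p [0.5668, 0.3088, 0.252] head 1.282 z [-0.001, -0.001, -1.0] q [-0.92, 0.43, 0.49, 1.56, -0.21, 1.21, -0.68] F [0.1, -0.7, -0.0] gap 0.0854 0.0
```

View pics/w2.png

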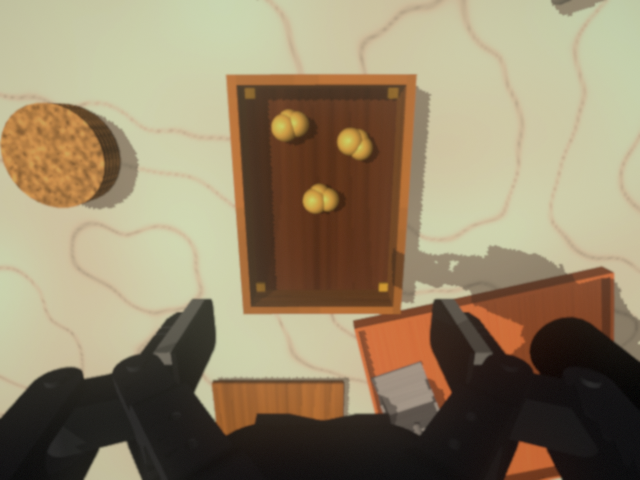

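Three lumps show in the far half of the box, at (290,125), (355,144) and (320,199). The front edge of the scoop pan is at (373,378)–(425,363).

Run:
```python
from h import *
C=load("w2"); c=np.array([.566,.3105]);y=np.array([np.cos(1.285),np.sin(1.285)]);x=np.array([y[1],-y[0]])
p=ray(C,[(290,125),(355,144),(320,199),(250,93),(393,93),(261,287),(383,287)],[.02,.02,.02,.046,.046,.046,.046])[:,:2]-c
print(np.c_[p@x,p@y].round(3))
r=ray(C,[(227,75),(416,75),(401,313),(245,314)],.046);print(r.mean(0))
f=ray(C,[(373,378),(425,363)],.006);print(f.round(3),f.mean(0), np.arctan2(*(f[0]-f[1])[[1,0]]))
plan([.6,-.037,.2],1.63)
```

```text
[[-0.029  0.069]
 [ 0.03   0.052]
 [-0.002 -0.   ]
 [-0.06   0.095]
 [ 0.059  0.095]
 [-0.06  -0.081]
 [ 0.059 -0.082]]
[0.56579998 0.30973487 0.046     ]
[[0.561 0.083 0.006]
 [0.625 0.086 0.006]] [0.59293248 0.0844091  0.006     ] -3.095599822375932
plan [-0.3214, 0.1305, 0.0526] [-0.0, 0.001, -0.349] rows>= 5.6
```

arm_command(
  rows=[-0.06, 0.025, 0.01, 0, 0, -0.06, -0.12, 0.05, 0.02, 0, 0, -0.12, -0.18, 0.075, 0.03, 0, 0, -0.18, -0.24, 0.1, 0.04, 0, 0, -0.24, -0.3, 0.12, 0.05, 0, 0, -0.3, -0.3205, 0.131, 0.053, 0, 0, -0.353, -0.3205, 0.131, 0.1, 0, 0, -0.353, -0.3205, 0.131, 0.14, 0, 0, -0.353, -0.3205, 0.131, 0.165, 0, 0, -0.353, -0.3205, 0.131, 0.175, 0, 0, -0.353, -0.3205, 0.131, 0.175, 0, 0, -0.353, -0.3205, 0.131, 0.175, 0, 0, -0.353],
)

```text
time: 9.8
ee_pos: [0.6024, -0.0346, 0.0788]
tcp_rot: [0.684, 0.73, 0.001, 0.001]
force: [0.1, 0.1, -0.5]
finger_gap: 0.0857
finger_force: 0.0
```

arm_command(
  rows=[0, 0, 0, 0, 0, 0, 0, 0, 0, 0, 0, 0, 0, 0, 0, 0, 0, 0, 0, 0, 0, 0, 0, 0, 0, 0, 0, 0, 0, 0, 0, 0, 0, 0, 0, 0, 0, 0, 0, 0, 0, 0, 0, 0, 0, 0, 0, 0],
  fingers=-1,
  force=110,
)

```text
time: 10.8
ee_pos: [0.6016, -0.0342, 0.0775]
tcp_rot: [0.684, 0.73, 0.0, 0.0]
force: [0.4, 0.6, 2.9]
finger_gap: 0.0165
finger_force: 106.7
```

arm_command(
  rows=[0, 0, -0.02, 0, 0, 0, 0, 0, -0.05, 0, 0, 0, 0, 0, -0.08, 0, 0, 0, 0, 0, -0.11, 0, 0, 0, 0, 0, -0.11, 0, 0, 0, 0, 0, -0.11, 0, 0, 0],
)

```text
time: 11.55
ee_pos: [0.6009, -0.0342, 0.1868]
tcp_rot: [0.684, 0.73, -0.0, -0.0]
force: [0.2, 0.6, -1.3]
finger_gap: 0.0167
finger_force: 107.0
```

Run:
```python
from h import *
st(); cam("wrist","w3"); cam("top","top3")
w=cv2.imread("pics/w3.png");t=cv2.imread("pics/top3.png")[130:310,150:390]
cv2.imwrite("pics/m3.png",np.hstack([cv2.resize(w,(400,300)),cv2.resize(t,(400,300))]))
```

```text
t 11.55 p [0.6009, -0.0342, 0.1868] head 1.636 z [-0.001, 0.0, -1.0] q [-0.4, 0.41, 0.5, 1.74, -0.22, 1.05, 0.25] F [0.2, 0.6, -1.3] gap 0.0167 107.0
```

View pics/m3.png

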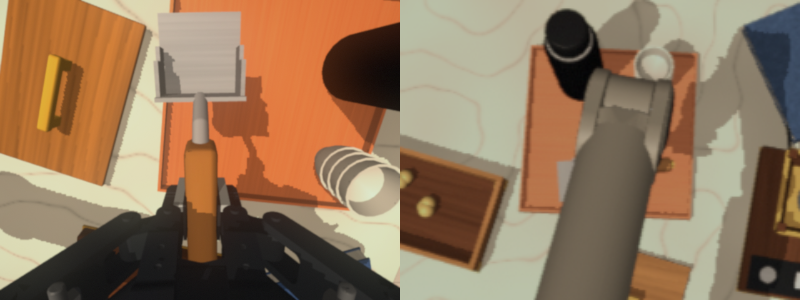

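The scoop is held straight; its front edge is at about (253–387, 20) in the full wrist picture. I'll work out the pan's offset from the tool and plan the first pass.

```bash
cat >> h.py <<'E'
BC=np.array([.566,.310]);BH=1.285
BY=np.array([np.cos(BH),np.sin(BH)]);BX=np.array([BY[1],-BY[0]])
OFF=.088 # scoop origin ahead of TCP
def box(x,y,zu,pitch=0):
    """plan to put scoop origin at box x,y, underside height zu above console (level)"""
    p=BC+BX*x+BY*(y-OFF); plan([*p,zu+.0735],BH,pitch)
E
python3 - <<'E'
from h import *
C=load("w3"); s=observe()
f=ray(C,[(253,20),(387,20)],s["ee_pos"][2]-.0715); print(totool(f,s).round(4))
box(-.022,-.045,.10); box(-.022,-.045,.012)
E
```

```text
[[ 0.121  -0.0325  0.0716]
 [ 0.1211  0.0299  0.0714]]
plan [0.2283, -0.0784, 0.0127] [-0.003, 0.0, 0.351] rows>= 3.9
plan [0.2283, -0.0781, 0.1007] [-0.003, 0.0, 0.351] rows>= 4.2
```

```bash
sed -i 's/^OFF=.088/OFF=.090/' h.py
python3 - <<'E'
from h import *
box(-.015,-.062,.10); box(-.015,-.062,.009)
E
```

```text
plan [0.2081, -0.0783, 0.0127] [-0.003, 0.0, 0.351] rows>= 3.6
plan [0.2081, -0.0781, 0.1037] [-0.003, 0.0, 0.351] rows>= 3.9
```

arm_command(
  rows=[0.05, -0.02, 0.0, 0, 0, 0.09, 0.1, -0.04, 0, 0, 0, 0.18, 0.15, -0.06, 0.01, 0, 0, 0.27, 0.2, -0.075, 0.013, 0, 0, 0.34, 0.208, -0.078, 0.013, 0, 0, 0.351, 0.208, -0.078, 0.013, 0, 0, 0.351, 0.208, -0.078, 0.04, 0, 0, 0.351, 0.208, -0.078, 0.07, 0, 0, 0.351, 0.208, -0.078, 0.09, 0, 0, 0.351, 0.208, -0.078, 0.099, 0, 0, 0.351, 0.208, -0.078, 0.103, 0, 0, 0.351, 0.208, -0.078, 0.103, 0, 0, 0.351],
)

```text
time: 13.15
ee_pos: [0.5107, 0.1678, 0.0847]
tcp_rot: [0.801, 0.599, 0.0, 0.0]
force: [-0.4, 0.2, -0.9]
finger_gap: 0.0169
finger_force: 107.2
```

Run:
```python
from h import *
st(); box(-.015,-.062,.008); box(-.015,.066,.008); cam("wrist","w4")
```

```text
t 13.15 p [0.5107, 0.1678, 0.0847] head 1.284 z [0.001, 0.0, -1.0] q [-0.78, 0.44, 0.47, 1.98, -0.27, 0.79, -0.44] F [-0.4, 0.2, -0.9] gap 0.0169 107.2
plan [0.0, -0.002, 0.0032] [0.001, -0.0, -0.001] rows>= 0.1
plan [0.128, -0.0022, 0.0032] [0.001, -0.0, -0.001] rows>= 2.0
```

View pics/w4.png

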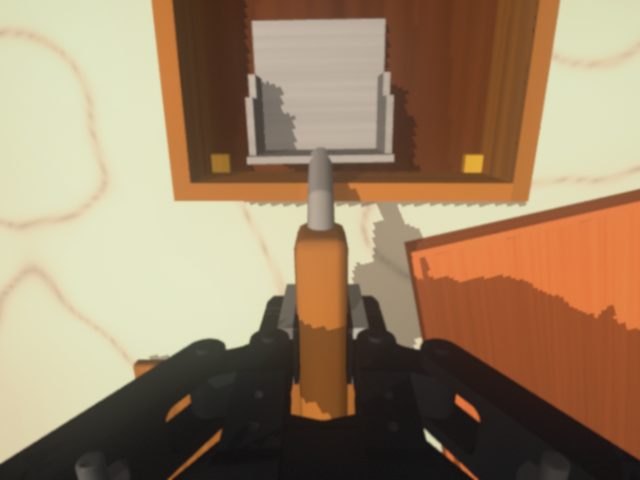

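The pan is inside the box, clear of the walls, with its front edge at row 20 (columns 252–386). Next I'll touch the floor and sweep to the far wall.

arm_command(
  rows=[0, 0, 0.003, 0, 0, 0, 0, 0, 0.0035, 0, 0, 0, 0.008, 0, 0.0035, 0, 0, 0, 0.016, 0, 0.0035, 0, 0, 0, 0.024, 0, 0.0035, 0, 0, 0, 0.032, 0, 0.0035, 0, 0, 0, 0.04, 0, 0.0035, 0, 0, 0, 0.048, 0, 0.0035, 0, 0, 0, 0.056, 0, 0.0035, 0, 0, 0, 0.064, 0, 0.0035, 0, 0, 0, 0.072, 0, 0.0035, 0, 0, 0, 0.08, 0, 0.0035, 0, 0, 0],
)

```text
time: 14.7
ee_pos: [0.5333, 0.2442, 0.0817]
tcp_rot: [0.801, 0.599, -0.0, 0.001]
force: [-1.8, -4.4, 6.2]
finger_gap: 0.0166
finger_force: 108.4
```

Run:
```python
from h import *
st(); cam("wrist","w5"); cam("scene","s5")
w=cv2.imread("pics/w5.png");t=cv2.imread("pics/s5.png")[290:430,360:520]
cv2.imwrite("pics/m5.png",np.hstack([cv2.resize(w,(400,300)),cv2.resize(t,(343,300))]))
```

```text
t 14.7 p [0.5333, 0.2442, 0.0817] head 1.284 z [0.001, -0.001, -1.0] q [-0.85, 0.51, 0.45, 1.86, -0.29, 0.83, -0.54] F [-1.8, -4.4, 6.2] gap 0.0166 108.4
```

View pics/m5.png

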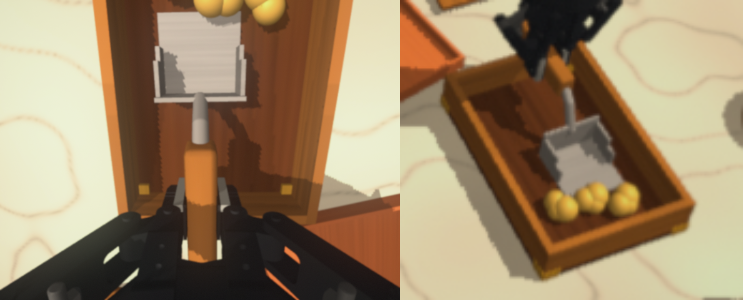

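The lumps now lie in a row ahead of the pan lip, two within its width and the third to the right. I'll push on to the wall, then tilt the pan back.

arm_command(
  rows=[0.006, 0, 0, 0, 0, 0, 0.012, 0, 0, 0, 0, 0, 0.018, 0, 0, 0, 0, 0, 0.024, 0, 0, 0, 0, 0, 0.03, 0, 0, 0, 0, 0, 0.036, 0, 0, 0, 0, 0, 0.042, 0, 0, 0, 0, 0, 0.046, 0, 0, 0, 0, 0, 0.046, 0, 0, 0, 0, 0],
)

```text
time: 15.92
ee_pos: [0.5464, 0.2885, 0.0816]
tcp_rot: [0.801, 0.599, 0.0, 0.0]
force: [-0.1, -2.5, 6.2]
finger_gap: 0.0167
finger_force: 108.3
```

Run:
```python
from h import *
st(); cam("wrist","w6"); cam("scene","s6")
w=cv2.imread("pics/w6.png");t=cv2.imread("pics/s6.png")[290:430,360:520]
cv2.imwrite("pics/m6.png",np.hstack([cv2.resize(w,(400,300)),cv2.resize(t,(343,300))]))
```

```text
t 15.925 p [0.5464, 0.2885, 0.0816] head 1.284 z [0.001, -0.0, -1.0] q [-0.88, 0.56, 0.44, 1.78, -0.3, 0.86, -0.59] F [-0.1, -2.5, 6.2] gap 0.0167 108.3
```

View pics/m6.png

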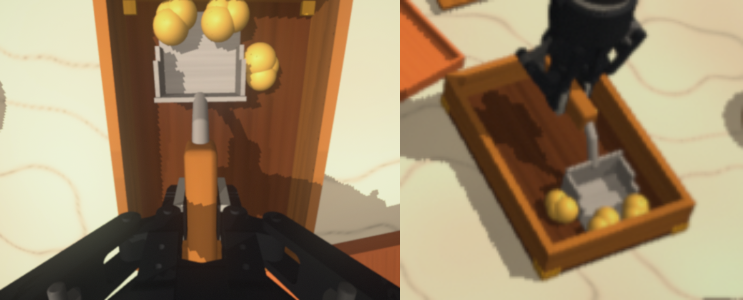

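arm_command(
  rows=[-0.0033, 0, 0.002, 0, 0.05, 0, -0.0067, 0, 0.005, 0, 0.1, 0, -0.0095, 0, 0.008, 0, 0.15, 0, -0.0122, 0, 0.011, 0, 0.2, 0, -0.0143, 0, 0.0145, 0, 0.25, 0, -0.0163, 0, 0.018, 0, 0.3, 0, -0.0177, 0, 0.0215, 0, 0.35, 0, -0.019, 0, 0.025, 0, 0.4, 0, -0.02, 0, 0.025, 0, 0.42, 0, -0.02, 0, 0.025, 0, 0.42, 0],
)

```text
time: 17.27
ee_pos: [0.5394, 0.2694, 0.055]
tcp_rot: [0.784, 0.586, 0.166, -0.125]
force: [-0.8, -0.6, -1.9]
finger_gap: 0.0168
finger_force: 107.1
```

Run:
```python
from h import *
st(); cam("wrist","w7"); cam("scene","s7")
w=cv2.imread("pics/w7.png");t=cv2.imread("pics/s7.png")[290:430,360:520]
cv2.imwrite("pics/m7.png",np.hstack([cv2.resize(w,(400,300)),cv2.resize(t,(343,300))]))
```

```text
t 17.275 p [0.5394, 0.2694, 0.055] head 1.283 z [0.114, 0.391, -0.913] q [-0.43, 0.47, 0.08, 2.03, -0.8, 0.52, 0.03] F [-0.8, -0.6, -1.9] gap 0.0168 107.1
```

View pics/m7.png

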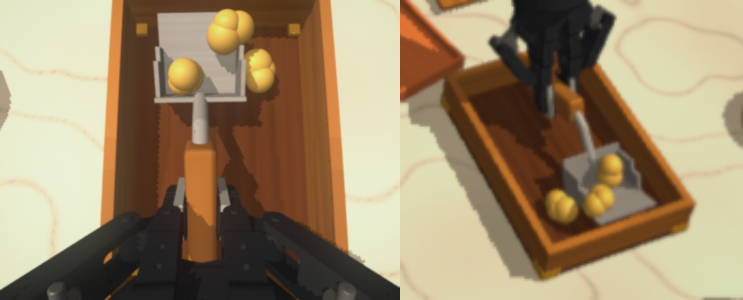

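arm_command(
  rows=[0.003, 0, -0.007, 0, 0, 0, 0.006, 0, -0.014, 0, 0, 0, 0.01, 0, -0.022, 0, 0, 0, 0.01, -0.004, -0.022, -0.05, 0, 0, 0.01, -0.0075, -0.022, -0.1, 0, 0, 0.01, -0.011, -0.022, -0.15, 0, 0, 0.01, -0.015, -0.022, -0.2, 0, 0, 0.01, -0.018, -0.022, -0.25, 0, 0, 0.01, -0.022, -0.022, -0.3, 0, 0, 0.01, -0.022, -0.022, -0.3, 0, 0, 0.01, -0.022, -0.022, -0.3, 0, 0],
)

```text
time: 18.75
ee_pos: [0.5185, 0.2776, 0.0806]
tcp_rot: [0.792, 0.555, 0.253, -0.007]
force: [-0.1, 0.7, -1.1]
finger_gap: 0.0166
finger_force: 107.3
```

Run:
```python
from h import *
st(); cam("wrist","w8"); cam("scene","s8")
w=cv2.imread("pics/w8.png");t=cv2.imread("pics/s8.png")[290:430,360:520]
cv2.imwrite("pics/m8.png",np.hstack([cv2.resize(w,(400,300)),cv2.resize(t,(343,300))]))
```

```text
t 18.75 p [0.5185, 0.2776, 0.0806] head 1.287 z [0.393, 0.292, -0.872] q [-0.98, 0.37, 0.51, 2.23, -1.32, 0.23, 0.36] F [-0.1, 0.7, -1.1] gap 0.0166 107.3
```

View pics/m8.png

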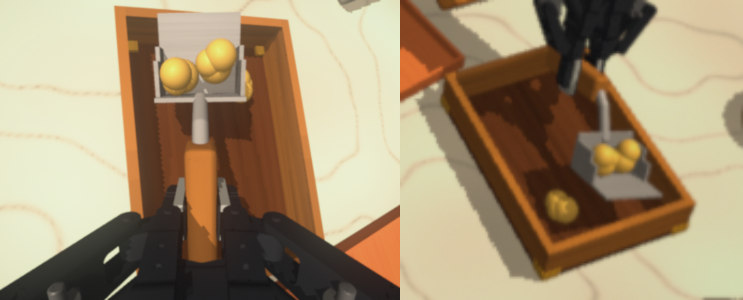

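Both lumps are in the pan, and the third lies on the box floor. I'll unroll, lift and carry.

```bash
cat >> h.py <<'E'
DC=np.array([.5637,-.321]);DH=1.397
def lipplan(lip,a,pitch):
    x=.121*np.cos(pitch)+.0735*np.sin(pitch); z=-.121*np.sin(pitch)+.0735*np.cos(pitch)
    plan([lip[0]-x*np.cos(a),lip[1]-x*np.sin(a),lip[2]+z],a,pitch)
def dishlip(d,z,pitch): lipplan([DC[0]+d*np.cos(DH),DC[1]+d*np.sin(DH),z],DH,pitch)
E
python3 - <<'E'
from h import *
plan([.535,.25,.2],1.285,.3)
E
```

```text
plan [0.0295, 0.0565, -0.1057] [0.3, -0.12, -0.018] rows>= 2.0
```

arm_command(
  rows=[0.004, 0.008, -0.015, 0, 0, 0, 0.01, 0.02, -0.035, 0, 0, 0, 0.015, 0.03, -0.055, 0.05, -0.02, 0, 0.02, 0.04, -0.075, 0.1, -0.04, 0, 0.025, 0.05, -0.095, 0.15, -0.06, 0, 0.0295, 0.0565, -0.1057, 0.2, -0.08, -0.01, 0.0295, 0.0565, -0.1057, 0.25, -0.1, -0.015, 0.0295, 0.0565, -0.1057, 0.3, -0.12, -0.018, 0.0295, 0.0565, -0.1057, 0.3, -0.12, -0.018, 0.0295, 0.0565, -0.1057, 0.3, -0.12, -0.018],
)

```text
time: 20.1
ee_pos: [0.5348, 0.2489, 0.1993]
tcp_rot: [0.792, 0.592, 0.119, -0.089]
force: [-0.4, -0.4, -1.5]
finger_gap: 0.0164
finger_force: 107.2
```

Run:
```python
from h import *
st(); dishlip(-.02,.17,.3)
```

```text
t 20.1 p [0.5348, 0.2489, 0.1993] head 1.284 z [0.083, 0.283, -0.956] q [-1.13, 0.39, 0.93, 1.91, -0.71, 0.95, -0.13] F [-0.4, -0.4, -1.5] gap 0.0164 107.2
plan [-0.6623, 0.2069, -0.2098] [0.033, 0.001, -0.108] rows>= 11.6
```

arm_command(
  rows=[-0.013, 0.004, -0.004, 0, 0, -0.002, -0.04, 0.0125, -0.0125, 0.002, 0, -0.006, -0.073, 0.023, -0.023, 0.004, 0, -0.012, -0.113, 0.035, -0.036, 0.006, 0, -0.018, -0.152, 0.0475, -0.048, 0.008, 0, -0.025, -0.192, 0.06, -0.061, 0.01, 0, -0.031, -0.232, 0.0725, -0.0735, 0.012, 0, -0.038, -0.272, 0.085, -0.086, 0.014, 0, -0.044, -0.311, 0.097, -0.0985, 0.016, 0, -0.051, -0.351, 0.11, -0.111, 0.018, 0, -0.057, -0.391, 0.122, -0.124, 0.02, 0, -0.064, -0.43, 0.1345, -0.136, 0.022, 0, -0.07, -0.47, 0.147, -0.149, 0.024, 0, -0.077, -0.51, 0.159, -0.1615, 0.026, 0, -0.083, -0.55, 0.172, -0.174, 0.028, 0, -0.09, -0.59, 0.184, -0.187, 0.029, 0, -0.096, -0.623, 0.1945, -0.197, 0.031, 0, -0.102, -0.649, 0.203, -0.2055, 0.032, 0, -0.106, -0.662, 0.207, -0.21, 0.033, 0, -0.108, -0.662, 0.207, -0.21, 0.033, 0, -0.108],
)

```text
time: 22.6
ee_pos: [0.5367, -0.4759, 0.2049]
tcp_rot: [0.758, 0.636, 0.114, -0.096]
force: [0.6, 0.7, -1.1]
finger_gap: 0.0164
finger_force: 107.4
```

Run:
```python
from h import *
st(); cam("wrist","w9"); cam("top","t9")
w=cv2.imread("pics/w9.png");t=cv2.imread("pics/t9.png")[200:320,330:460]
cv2.imwrite("pics/m9.png",np.hstack([cv2.resize(w,(440,330)),cv2.resize(t,(357,330))]))
for z in (.12,.09): dishlip(-.025,z,.3)
for i in (.1,-.1,-.3,-.5,-.7,-.9): dishlip(-.025,.09,i)
```

```text
t 22.6 p [0.5367, -0.4759, 0.2049] head 1.396 z [0.051, 0.29, -0.956] q [0.32, 0.82, 0.85, 1.28, -0.77, 1.56, 1.01] F [0.6, 0.7, -1.1] gap 0.0164 107.4
plan [-0.0219, -0.0011, 0.0461] [-0.0, -0.0, 0.002] rows>= 0.8
plan [-0.0308, -0.0011, 0.0748] [-0.0, -0.0, 0.002] rows>= 1.3
plan [-0.0138, -0.0011, 0.0522] [-0.0, -0.2, 0.002] rows>= 1.1
plan [0.0074, -0.0011, 0.0335] [0.0, -0.4, 0.002] rows>= 2.1
plan [0.0319, -0.001, 0.0193] [0.0, -0.6, 0.002] rows>= 3.2
plan [0.0587, -0.001, 0.0103] [0.0, -0.8, 0.002] rows>= 4.3
plan [0.0867, -0.0009, 0.0068] [0.001, -1.0, 0.002] rows>= 5.3
plan [0.1149, -0.0009, 0.009] [0.001, -1.2, 0.002] rows>= 6.4
```

View pics/m9.png

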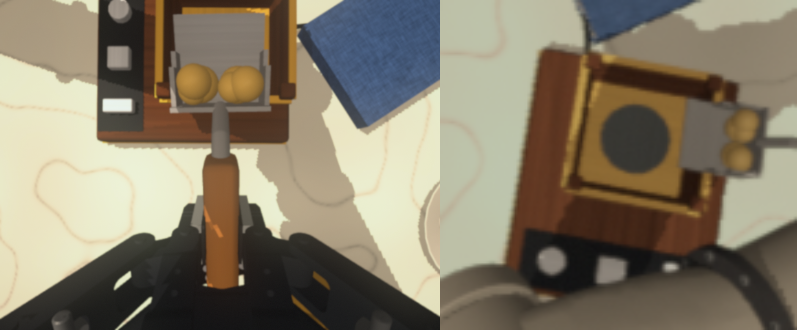

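arm_command(
  rows=[0.003, 0, -0.007, 0, -0.1, 0, 0.007, -0.001, -0.0147, 0, -0.2, 0, 0.013, -0.001, -0.0097, 0, -0.3, 0, 0.0192, -0.001, -0.0047, 0, -0.4, 0, 0.0285, -0.001, -0.002, 0, -0.5, 0, 0.0378, -0.001, 0.0002, 0, -0.6, 0, 0.049, -0.001, 0.003, 0, -0.7, 0, 0.0602, -0.001, 0.0055, 0, -0.8, 0, 0.073, -0.001, 0.006, 0, -0.9, 0, 0.0867, -0.001, 0.0068, 0, -1.0, 0, 0.101, -0.001, 0.008, 0, -1.1, 0, 0.1149, -0.001, 0.009, 0, -1.2, 0, 0.1149, -0.001, 0.009, 0, -1.2, 0, 0.1149, -0.001, 0.009, 0, -1.2, 0, 0.1149, -0.001, 0.009, 0, -1.2, 0],
)

```text
time: 24.58
ee_pos: [0.5548, -0.3653, 0.2311]
tcp_rot: [0.691, 0.578, -0.332, 0.28]
force: [0.2, -0.2, -1.1]
finger_gap: 0.0167
finger_force: 107.6
```

Run:
```python
from h import *
st(); cam("wrist","w10"); cam("scene","s10")
w=cv2.imread("pics/w10.png");t=cv2.imread("pics/s10.png")[130:250,200:350]
cv2.imwrite("pics/m10.png",np.hstack([cv2.resize(w,(400,300)),cv2.resize(t,(375,300))]))
dishlip(-.025,.2,-.7);dishlip(-.025,.2,0)
```

```text
t 24.575 p [0.5548, -0.3653, 0.2311] head 1.393 z [-0.136, -0.771, -0.623] q [-0.69, 1.06, 1.43, 1.8, -0.25, 0.79, 0.38] F [0.2, -0.2, -1.1] gap 0.0167 107.6
plan [-0.0965, 0.0011, -0.0446] [-0.0, 0.199, -0.002] rows>= 1.7
plan [-0.0962, 0.0011, 0.0524] [0.001, 0.899, -0.002] rows>= 4.8
```

View pics/m10.png

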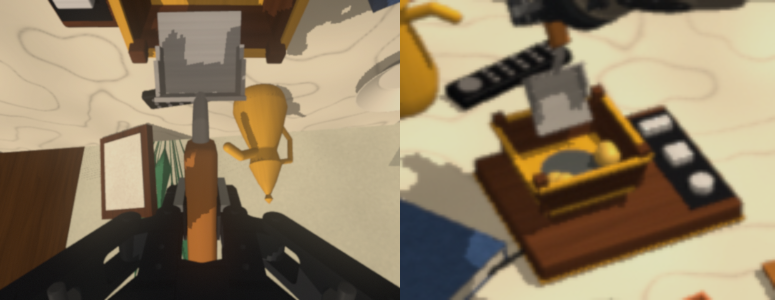

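The pan is empty and the lumps are in the dish, one at about (607,152) and the other at the near-left rim around (540,180). I'll go back for the third lump and track it by colour.

arm_command(
  rows=[-0.04, 0, -0.02, 0, 0.06, 0, -0.08, 0.001, -0.038, 0, 0.14, 0, -0.0965, 0.001, -0.0446, 0, 0.199, 0, -0.0965, 0.001, -0.02, 0, 0.37, 0, -0.0965, 0.001, 0.01, 0, 0.55, 0, -0.0965, 0.001, 0.035, 0, 0.73, 0, -0.0965, 0.001, 0.0524, 0, 0.899, 0, -0.0965, 0.001, 0.0524, 0, 0.899, 0, -0.0965, 0.001, 0.0524, 0, 0.899, 0],
)

```text
time: 25.8
ee_pos: [0.5382, -0.4653, 0.2736]
tcp_rot: [0.767, 0.642, -0.001, 0.001]
force: [0.0, 1.0, -0.6]
finger_gap: 0.0167
finger_force: 107.3
```

```bash
cat >> h.py <<'E'
def blobs(img,roi,lo=(18,90,140),hi=(32,255,255),amin=20):
    x0,y0,x1,y1=roi; m=cv2.inRange(cv2.cvtColor(img[y0:y1,x0:x1],cv2.COLOR_RGB2HSV),lo,hi)
    n,_,s,c=cv2.connectedComponentsWithStats(m)
    return [(round(c[i][0]+x0,1),round(c[i][1]+y0,1),int(s[i][4])) for i in range(1,n) if s[i][4]>=amin]
def tobox(p): p=np.atleast_2d(p)[:,:2]-BC; return np.c_[p@BX,p@BY].round(3)
E
python3 - <<'E'
from h import *
st(); im,C=cam("scene","s11"); print(cv2.cvtColor(im,cv2.COLOR_RGB2HSV)[383:390:2,432:440:3].tolist())
print(tobox(ray(C,[(436,386)],.02)))
b=blobs(im,(370,295,510,425)); print(b,[tobox(ray(C,[q[:2]],.02)).tolist() for q in b])
print("dish",blobs(im,(230,160,310,225)))
im,C=cam("top","t11"); b=blobs(im,(110,205,225,295)); print(b,[tobox(ray(C,[q[:2]],.02)).tolist() for q in b])
E
```

```text
t 25.8 p [0.5382, -0.4653, 0.2736] head 1.395 z [0.0, -0.002, -1.0] q [0.1, 0.67, 0.95, 1.36, -0.54, 1.38, 0.87] F [0.0, 1.0, -0.6] gap 0.0167 107.3
[[[19, 183, 196], [20, 182, 191], [22, 174, 212]], [[19, 182, 151], [19, 184, 193], [25, 157, 214]], [[19, 183, 138], [19, 184, 180], [22, 169, 214]], [[19, 182, 129], [19, 184, 158], [19, 180, 201]]]
[[0.027 0.056]]
[(np.float64(436.0), np.float64(385.2), 124)] [[[0.027, 0.054]]]
dish [(np.float64(261.0), np.float64(171.0), 64), (np.float64(285.2), np.float64(172.6), 37), (np.float64(268.9), np.float64(187.6), 94), (np.float64(250.0), np.float64(198.5), 24)]
[(np.float64(149.0), np.float64(237.0), 83)] [[[0.029, 0.056]]]
```

Run:
```python
from h import *
box(.025,-.045,.15); box(.025,-.045,.0115)
```

```text
plan [0.6288, -0.0971, 0.0489] [0.001, 0.001, 0.115] rows>= 10.2
plan [0.629, -0.0971, 0.1874] [0.001, 0.001, 0.115] rows>= 10.6
```

arm_command(
  rows=[0.03, -0.005, 0, 0, 0, 0, 0.08, -0.012, 0, 0, 0, 0.01, 0.135, -0.02, 0, 0, 0, 0.02, 0.19, -0.029, 0, 0, 0, 0.03, 0.245, -0.038, 0, 0, 0, 0.04, 0.3, -0.046, 0.01, 0, 0, 0.05, 0.355, -0.055, 0.02, 0, 0, 0.06, 0.41, -0.063, 0.03, 0, 0, 0.07, 0.465, -0.072, 0.04, 0, 0, 0.09, 0.52, -0.08, 0.049, 0, 0, 0.1, 0.575, -0.089, 0.049, 0, 0, 0.11, 0.615, -0.095, 0.049, 0, 0, 0.115, 0.6285, -0.097, 0.07, 0, 0, 0.115, 0.6285, -0.097, 0.11, 0, 0, 0.115, 0.6285, -0.097, 0.14, 0, 0, 0.115, 0.6285, -0.097, 0.165, 0, 0, 0.115, 0.6285, -0.097, 0.18, 0, 0, 0.115, 0.6285, -0.097, 0.1865, 0, 0, 0.115, 0.6285, -0.097, 0.1865, 0, 0, 0.115, 0.6285, -0.097, 0.1865, 0, 0, 0.115],
)

```text
time: 28.4
ee_pos: [0.5528, 0.1718, 0.0866]
tcp_rot: [0.801, 0.598, 0.0, 0.001]
force: [-0.2, -0.3, -1.4]
finger_gap: 0.0166
finger_force: 107.6
```

Run:
```python
from h import *
st(); box(.025,.07,.0078)
im,C=cam("scene","s12"); b=blobs(im,(370,295,510,425)); print(b,[tobox(ray(C,[q[:2]],.02)).tolist() for q in b])
```

```text
t 28.4 p [0.5528, 0.1718, 0.0866] head 1.283 z [0.001, -0.001, -1.0] q [-1.06, 0.66, 0.94, 1.89, -0.66, 0.94, -0.09] F [-0.2, -0.3, -1.4] gap 0.0166 107.6
plan [0.1163, -0.0016, 0.0052] [0.002, 0.001, -0.002] rows>= 1.9
[(np.float64(436.0), np.float64(385.2), 130)] [[[0.027, 0.054]]]
```

arm_command(
  rows=[0, 0, 0.003, 0, 0, 0, 0, 0, 0.0052, 0, 0, 0, 0.008, 0, 0.0052, 0, 0, 0, 0.016, 0, 0.0052, 0, 0, 0, 0.024, 0, 0.0052, 0, 0, 0, 0.032, 0, 0.0052, 0, 0, 0, 0.04, 0, 0.0052, 0, 0, 0, 0.048, 0, 0.0052, 0, 0, 0, 0.055, 0, 0.0052, 0, 0, 0, 0.062, 0, 0.0052, 0, 0, 0, 0.069, 0, 0.0052, 0, 0, 0, 0.076, 0, 0.0052, 0, 0, 0, 0.082, 0, 0.0052, 0, 0, 0, 0.088, 0, 0.0052, 0, 0, 0, 0.094, 0, 0.0052, 0, 0, 0, 0.1, 0, 0.0052, 0, 0, 0, 0.106, 0, 0.0052, 0, 0, 0, 0.112, 0, 0.0052, 0, 0, 0, 0.112, 0, 0.0052, 0, 0, 0],
)

```text
time: 30.82
ee_pos: [0.5853, 0.2782, 0.0817]
tcp_rot: [0.801, 0.598, 0.0, 0.002]
force: [-0.3, -1.7, 5.2]
finger_gap: 0.0165
finger_force: 108.7
```

```bash
cat >> h.py <<'E'
def pan():
    """lump blobs: box frame (scene, z=.03) and wrist in tool frame at pan depth"""
    st(); im,C=cam("scene"); b=blobs(im,(370,280,520,425)); print("scene",[(q[2],tobox(ray(C,[q[:2]],.025))[0].tolist()) for q in b])
    s=observe(); im,C=cam("wrist"); o=[]
    for q in blobs(im,(150,0,500,230),(17,120,120),(32,255,255),80):
        # intersect with plane tool z=.060
        p=cv2.undistortPoints(np.array([[q[:2]]],float),C["K"],C["D"])[0,0]; Rt=Ro.from_quat(s["tcp_rot"])
        c=Rt.inv().apply(-C["R"].T@C["t"]-s["ee_pos"]); v=Rt.inv().apply(C["R"].T@[*p,1]); k=c+v*(.060-c[2])/v[2]; o.append((q,k[:2].round(3).tolist()))
    print("wrist",o)
E
python3 -c "
from h import *
pan()"
```

```text
t 30.825 p [0.5853, 0.2782, 0.0817] head 1.282 z [0.002, -0.002, -1.0] q [-1.12, 0.77, 0.91, 1.71, -0.7, 1.01, -0.25] F [-0.3, -1.7, 5.2] gap 0.0165 108.7
scene [(100, [0.024, 0.083])]
wrist [((np.float64(319.8), np.float64(31.0), 4010), [0.114, -0.002]), ((np.float64(404.4), np.float64(13.8), 481), [0.121, 0.034])]
```

arm_command(
  rows=[0.003, 0, 0, 0, 0, 0, 0.003, 0, 0, 0, 0, 0, -0.0013, 0, 0.002, 0, 0.05, 0, -0.0047, 0, 0.005, 0, 0.1, 0, -0.0075, 0, 0.008, 0, 0.15, 0, -0.0102, 0, 0.011, 0, 0.2, 0, -0.0123, 0, 0.0145, 0, 0.25, 0, -0.0143, 0, 0.018, 0, 0.3, 0, -0.0157, 0, 0.0215, 0, 0.35, 0, -0.017, 0, 0.025, 0, 0.4, 0, -0.018, 0, 0.025, 0, 0.42, 0, -0.018, 0, 0.025, 0, 0.42, 0, -0.018, 0, 0.025, 0, 0.42, 0],
)

```text
time: 32.55
ee_pos: [0.579, 0.2625, 0.0555]
tcp_rot: [0.783, 0.586, 0.166, -0.124]
force: [-0.2, 0.6, -1.7]
finger_gap: 0.0165
finger_force: 107.5
```

```bash
python3 -c "
from h import *
pan()"
```

```text
t 32.55 p [0.579, 0.2625, 0.0555] head 1.284 z [0.115, 0.389, -0.914] q [-0.81, 0.61, 0.62, 1.95, -1.13, 0.77, 0.29] F [-0.2, 0.6, -1.7] gap 0.0165 107.5
scene [(143, [0.008, 0.047])]
wrist [((np.float64(155.0), np.float64(54.5), 175), [0.104, -0.076]), ((np.float64(396.4), np.float64(54.8), 296), [0.104, 0.032]), ((np.float64(297.2), np.float64(119.5), 3336), [0.076, -0.013])]
```

```bash
python3 -c "
from h import *
plan([.57,.23,.20],1.285,.3)"
```

```text
plan [0.0278, 0.0007, -0.1458] [0.001, -0.118, -0.001] rows>= 2.4
```

arm_command(
  rows=[0.006, 0, -0.015, 0, 0, 0, 0.012, 0, -0.04, 0, -0.02, 0, 0.02, 0, -0.075, 0, -0.05, 0, 0.025, 0, -0.11, 0, -0.08, 0, 0.027, 0.0007, -0.135, 0, -0.11, 0, 0.0278, 0.0007, -0.1458, 0, -0.118, 0, 0.0278, 0.0007, -0.1458, 0, -0.118, 0, 0.0278, 0.0007, -0.1458, 0, -0.118, 0],
)

```text
time: 33.65
ee_pos: [0.569, 0.2294, 0.1988]
tcp_rot: [0.792, 0.592, 0.119, -0.09]
force: [-0.1, -0.5, -1.0]
finger_gap: 0.0165
finger_force: 107.5
```

```bash
python3 -c "
from h import *
pan(); dishlip(-.02,.17,.3)"
```

```text
t 33.65 p [0.569, 0.2294, 0.1988] head 1.283 z [0.082, 0.283, -0.956] q [-1.01, 0.43, 0.88, 1.85, -0.73, 0.99, -0.08] F [-0.1, -0.5, -1.0] gap 0.0165 107.5
scene [(151, [-0.068, -0.079]), (20, [-0.063, 0.117])]
wrist [((np.float64(218.6), np.float64(76.7), 104), [0.095, -0.048]), ((np.float64(295.9), np.float64(118.7), 3174), [0.077, -0.014])]
plan [-0.6532, 0.169, -0.2078] [0.032, 0.001, -0.11] rows>= 11.3
```

arm_command(
  rows=[-0.013, 0.0034, -0.004, 0, 0, -0.002, -0.039, 0.01, -0.0125, 0.002, 0, -0.006, -0.072, 0.0186, -0.023, 0.004, 0, -0.012, -0.111, 0.0287, -0.0353, 0.006, 0, -0.018, -0.15, 0.0389, -0.0478, 0.008, 0, -0.025, -0.189, 0.049, -0.0603, 0.01, 0, -0.031, -0.2286, 0.059, -0.0727, 0.012, 0, -0.038, -0.268, 0.0693, -0.0852, 0.014, 0, -0.044, -0.307, 0.0794, -0.0977, 0.016, 0, -0.051, -0.346, 0.0896, -0.11, 0.018, 0, -0.057, -0.385, 0.0997, -0.1226, 0.02, 0, -0.064, -0.4246, 0.11, -0.135, 0.022, 0, -0.07, -0.464, 0.12, -0.1475, 0.024, 0, -0.077, -0.503, 0.13, -0.16, 0.026, 0, -0.083, -0.542, 0.14, -0.1725, 0.028, 0, -0.09, -0.581, 0.15, -0.185, 0.029, 0, -0.614, 0.159, -0.195, 0.031, 0, -0.102, -0.64, 0.1656, -0.2036, 0.032, 0, -0.106, -0.653, 0.169, -0.2078, 0.033, 0, -0.108, -0.653, 0.169, -0.2078, 0.033, 0, -0.11],
)

```text
$.rows: bad value
```

```bash
python3 -c "
from h import *
pan(); dishlip(-.02,.17,.3)"
```

```text
t 33.75 p [0.5691, 0.2292, 0.1986] head 1.282 z [0.082, 0.283, -0.956] q [-1.01, 0.43, 0.88, 1.85, -0.73, 0.99, -0.08] F [-0.4, -0.7, -0.8] gap 0.0163 107.5
scene [(148, [-0.068, -0.079]), (22, [-0.062, 0.118])]
wrist [((np.float64(218.4), np.float64(76.9), 106), [0.095, -0.048]), ((np.float64(295.9), np.float64(118.7), 3183), [0.077, -0.014])]
plan [-0.6532, 0.1688, -0.2075] [0.033, 0.001, -0.11] rows>= 11.3
```

One number was missing from a row; I'll fix it and resend.

arm_command(
  rows=[-0.013, 0.0034, -0.004, 0, 0, -0.002, -0.039, 0.01, -0.0125, 0.002, 0, -0.006, -0.072, 0.0186, -0.023, 0.004, 0, -0.012, -0.111, 0.0287, -0.0353, 0.006, 0, -0.018, -0.15, 0.0389, -0.0478, 0.008, 0, -0.025, -0.189, 0.049, -0.0603, 0.01, 0, -0.031, -0.2286, 0.059, -0.0727, 0.012, 0, -0.038, -0.268, 0.0693, -0.0852, 0.014, 0, -0.044, -0.307, 0.0794, -0.0977, 0.016, 0, -0.051, -0.346, 0.0896, -0.11, 0.018, 0, -0.057, -0.385, 0.0997, -0.1226, 0.02, 0, -0.064, -0.4246, 0.11, -0.135, 0.022, 0, -0.07, -0.464, 0.12, -0.1475, 0.024, 0, -0.077, -0.503, 0.13, -0.16, 0.026, 0, -0.083, -0.542, 0.14, -0.1725, 0.028, 0, -0.09, -0.581, 0.15, -0.185, 0.029, 0, -0.096, -0.614, 0.159, -0.195, 0.031, 0, -0.102, -0.64, 0.1656, -0.2036, 0.032, 0, -0.106, -0.653, 0.169, -0.2078, 0.033, 0, -0.108, -0.653, 0.169, -0.2078, 0.033, 0, -0.11],
)

```text
time: 36.35
ee_pos: [0.5363, -0.4769, 0.205]
tcp_rot: [0.758, 0.635, 0.115, -0.096]
force: [-0.1, 0.5, -0.9]
finger_gap: 0.0163
finger_force: 107.4
```

```bash
python3 -c "
from h import *
pan(); dishlip(-.02,.17,.3)"
```

```text
t 36.35 p [0.5363, -0.4769, 0.205] head 1.396 z [0.052, 0.291, -0.955] q [0.33, 0.81, 0.83, 1.27, -0.75, 1.55, 1.0] F [-0.1, 0.5, -0.9] gap 0.0163 107.4
scene []
wrist [((np.float64(230.5), np.float64(64.3), 1394), [0.1, -0.042]), ((np.float64(345.9), np.float64(20.8), 1420), [0.118, 0.009]), ((np.float64(424.5), np.float64(62.2), 1352), [0.101, 0.045]), ((np.float64(297.2), np.float64(119.2), 3278), [0.077, -0.013]), ((np.float64(403.9), np.float64(146.8), 250), [0.064, 0.038]), ((np.float64(239.3), np.float64(147.4), 109), [0.064, -0.041])]
plan [-0.0015, -0.0009, 0.0003] [0.001, -0.001, 0.002] rows>= 0.0
```

arm_command(
  rows=[0.003, 0, -0.007, 0, -0.1, 0, 0.007, -0.001, -0.0147, 0, -0.2, 0, 0.013, -0.001, -0.0097, 0, -0.3, 0, 0.0192, -0.001, -0.0047, 0, -0.4, 0, 0.0285, -0.001, -0.002, 0, -0.5, 0, 0.0378, -0.001, 0.0002, 0, -0.6, 0, 0.049, -0.001, 0.003, 0, -0.7, 0, 0.0602, -0.001, 0.0055, 0, -0.8, 0, 0.073, -0.001, 0.006, 0, -0.9, 0, 0.0867, -0.001, 0.0068, 0, -1.0, 0, 0.101, -0.001, 0.008, 0, -1.1, 0, 0.1149, -0.001, 0.009, 0, -1.2, 0, 0.1149, -0.001, 0.009, 0, -1.2, 0, 0.1149, -0.001, 0.009, 0, -1.2, 0, 0.1149, -0.001, 0.009, 0, -1.2, 0],
)

```text
time: 38.33
ee_pos: [0.5545, -0.3662, 0.2315]
tcp_rot: [0.691, 0.578, -0.332, 0.28]
force: [0.1, -1.5, -2.0]
finger_gap: 0.0165
finger_force: 107.7
```

arm_command(
  rows=[-0.04, 0, -0.02, 0, 0.06, 0, -0.08, 0.001, -0.038, 0, 0.14, 0, -0.0965, 0.001, -0.0446, 0, 0.199, 0, -0.0965, 0.001, -0.02, 0, 0.37, 0, -0.0965, 0.001, 0.01, 0, 0.55, 0, -0.0965, 0.001, 0.035, 0, 0.73, 0, -0.0965, 0.001, 0.0524, 0, 0.899, 0, -0.0965, 0.001, 0.0524, 0, 0.899, 0, -0.0965, 0.001, 0.0524, 0, 0.899, 0],
)

```text
time: 39.45
ee_pos: [0.5374, -0.4666, 0.2745]
tcp_rot: [0.767, 0.642, 0.0, 0.001]
force: [0.4, 0.3, -1.2]
finger_gap: 0.0165
finger_force: 107.3
```

Run:
```python
from h import *
pan(); im,C=cam("top","t13"); im2,_=cam("wrist","w13")
print("pan/dish top",blobs(im,(360,200,450,290)))
# scoop original place: origin (.595,.0535) heading 1.636 ; TCP = origin-.09*h
h=np.array([np.cos(1.636),np.sin(1.636)]); p=np.array([.6016,-.0342]); plan([*p,.2],1.636); plan([*p,.0785],1.636)
```

```text
t 39.45 p [0.5374, -0.4666, 0.2745] head 1.394 z [0.002, -0.002, -1.0] q [0.11, 0.67, 0.94, 1.36, -0.54, 1.38, 0.86] F [0.4, 0.3, -1.2] gap 0.0165 107.3
scene []
wrist [((np.float64(238.0), np.float64(48.1), 1014), [0.107, -0.039]), ((np.float64(274.8), np.float64(9.6), 491), [0.122, -0.022]), ((np.float64(325.6), np.float64(10.0), 606), [0.122, 0.0]), ((np.float64(376.0), np.float64(8.2), 378), [0.123, 0.022]), ((np.float64(415.3), np.float64(43.4), 850), [0.109, 0.04])]
pan/dish top [(np.float64(394.9), np.float64(221.0), 31), (np.float64(391.4), np.float64(236.9), 37), (np.float64(400.6), np.float64(249.9), 32), (np.float64(413.1), np.float64(260.1), 176), (np.float64(385.8), np.float64(260.6), 20), (np.float64(426.5), np.float64(265.0), 29), (np.float64(397.2), np.float64(264.6), 39), (np.float64(411.2), np.float64(274.6), 53)]
plan [0.4328, -0.0125, 0.0735] [0.002, 0.001, -0.235] rows>= 7.0
plan [0.4329, -0.0127, 0.195] [0.002, 0.001, -0.235] rows>= 7.6
```

The pan is empty, and three blobs show inside the dish beyond the lip. I'll put the scoop back in its old place on the tray.

arm_command(
  rows=[0.03, -0.001, 0, 0, 0, -0.02, 0.08, -0.003, 0.0, 0, 0, -0.05, 0.13, -0.004, 0.0, 0, 0, -0.08, 0.185, -0.006, 0.01, 0, 0, -0.11, 0.24, -0.007, 0.02, 0, 0, -0.14, 0.295, -0.009, 0.035, 0, 0, -0.17, 0.35, -0.01, 0.055, 0, 0, -0.2, 0.4, -0.012, 0.07, 0, 0, -0.235, 0.433, -0.0125, 0.08, 0, 0, -0.235, 0.433, -0.0125, 0.11, 0, 0, -0.235, 0.433, -0.0125, 0.14, 0, 0, -0.235, 0.433, -0.0125, 0.165, 0, 0, -0.235, 0.433, -0.0125, 0.18, 0, 0, -0.235, 0.433, -0.0125, 0.19, 0, 0, -0.235, 0.433, -0.0125, 0.194, 0, 0, -0.235, 0.433, -0.0125, 0.1955, 0, 0, -0.235, 0.433, -0.0125, 0.1955, 0, 0, -0.235, 0.433, -0.0125, 0.1955, 0, 0, -0.235],
)

```text
time: 41.9
ee_pos: [0.602, -0.0362, 0.0783]
tcp_rot: [0.685, 0.729, 0.0, 0.001]
force: [0.9, 0.1, -1.5]
finger_gap: 0.0165
finger_force: 107.7
```

```bash
python3 -c "
from h import *
st()"
```

```text
t 41.9 p [0.602, -0.0362, 0.0783] head 1.633 z [0.002, -0.001, -1.0] q [-0.6, 0.66, 0.82, 1.83, -0.6, 0.92, 0.55] F [0.9, 0.1, -1.5] gap 0.0165 107.7
```

arm_command(
  rows=[0, 0, 0.0008, 0, 0, 0, 0, 0, 0.0008, 0, 0, 0],
)

```text
time: 42.15
ee_pos: [0.602, -0.0363, 0.0776]
tcp_rot: [0.685, 0.729, 0.0, 0.001]
force: [-0.2, -1.0, 3.0]
finger_gap: 0.0165
finger_force: 108.3
```

arm_command(
  rows=[0, 0, 0, 0, 0, 0, 0, 0, 0, 0, 0, 0, 0, 0, 0, 0, 0, 0, 0, 0, 0, 0, 0, 0, 0, 0, 0, 0, 0, 0, 0, 0, 0, 0, 0, 0, 0, 0, -0.03, 0, 0, 0, 0, 0, -0.08, 0, 0, 0, 0, 0, -0.13, 0, 0, 0, 0, 0, -0.175, 0, 0, 0, 0, 0, -0.175, 0, 0, 0],
  fingers=1,
)

```text
time: 43.52
ee_pos: [0.6036, -0.0369, 0.2559]
tcp_rot: [0.685, 0.729, 0.003, 0.003]
force: [0.0, -0.4, -0.0]
finger_gap: 0.0854
finger_force: 0.0
```

```bash
python3 -c "
from h import *
st(); plan([.4226,.009,.252],1.284)"
```

```text
t 43.525 p [0.6036, -0.0369, 0.2559] head 1.632 z [0.009, -0.001, -1.0] q [-0.72, 0.47, 0.98, 1.67, -0.42, 1.22, 0.42] F [0.0, -0.4, -0.0] gap 0.0854 0.0
plan [0.0569, -0.1778, 0.0023] [0.009, -0.0, 0.348] rows>= 3.0
```

arm_command(
  rows=[0.02, -0.06, 0, 0, 0, 0.12, 0.04, -0.12, 0, 0, 0, 0.24, 0.057, -0.178, 0, 0, 0, 0.349, 0.057, -0.178, 0, 0, 0, 0.349, 0.057, -0.178, 0, 0, 0, 0.349],
)

```text
time: 44.15
ee_pos: [0.4178, 0.0111, 0.2506]
tcp_rot: [0.8, 0.601, 0.002, -0.003]
force: [-0.1, 0.3, -0.3]
finger_gap: 0.0857
finger_force: 0.0
```

Run:
```python
from h import *
st(); im,C=cam("wrist","w14")
hsv=cv2.cvtColor(im,cv2.COLOR_RGB2HSV); w1=cv2.cvtColor(cv2.imread("pics/w1.png"),cv2.COLOR_BGR2HSV)
print(w1[200,320],w1[200,280])
m=cv2.inRange(hsv[100:300,230:420],(18,150,90),(32,255,255)); n,l,s,c=cv2.connectedComponentsWithStats(m); i=1+s[1:,4].argmax(); print(s[i],c[i])
pts=np.argwhere(l==i)[:,::-1].astype(np.float32)+[230,100]; r=cv2.minAreaRect(pts.astype(np.float32)); bp=cv2.boxPoints(r); P=ray(C,bp,.042); print(r,P.round(4),P.mean(0).round(4))
e=sorted(((P[k]-P[k-1]) for k in range(4)),key=np.linalg.norm)[-1]; print("heading",np.arctan2(e[1],e[0]),np.linalg.norm(e))
```

```text
t 44.15 p [0.4178, 0.0111, 0.2506] head 1.288 z [-0.002, 0.007, -1.0] q [-1.36, -0.15, 1.16, 2.07, 0.14, 1.13, -0.55] F [-0.1, 0.3, -0.3] gap 0.0857 0.0
[ 19 198 179] [ 14 187 147]
[  92   59   15   95 1355] [ 98.79926199 105.42878229]
((328.9999694824219, 205.99996948242188), (93.99998474121094, 13.999998092651367), 90.0) [[ 0.4279  0.0535  0.042 ]
 [ 0.4396  0.0501  0.042 ]
 [ 0.4162 -0.0343  0.042 ]
 [ 0.4035 -0.0307  0.042 ]] [0.4218 0.0096 0.042 ]
heading 1.2888669993467268 0.08765948447625725
```

```bash
python3 -c "
from h import *
st(); plan([.4223,.0093,.0435],1.285)"
```

```text
t 44.2 p [0.4191, 0.011, 0.2511] head 1.287 z [-0.0, 0.004, -1.0] q [-1.36, -0.14, 1.16, 2.07, 0.14, 1.13, -0.55] F [-0.6, -0.2, -0.2] gap 0.085 0.0
plan [-0.0015, 0.0038, 0.2076] [-0.001, -0.004, 0.002] rows>= 3.3
```

arm_command(
  rows=[0, 0, 0.05, 0, 0, 0, 0, 0, 0.1, 0, 0, 0, 0, 0, 0.14, 0, 0, 0, 0, 0, 0.16, 0, 0, 0, 0, 0, 0.17, 0, 0, 0, 0, 0, 0.17, 0, 0, 0, 0, 0, 0.17, 0, 0, 0],
)

```text
time: 45.08
ee_pos: [0.4215, 0.0095, 0.0823]
tcp_rot: [0.801, 0.599, 0.001, 0.001]
force: [-0.3, -0.4, -0.0]
finger_gap: 0.0855
finger_force: 0.0
```

```bash
python3 -c "
from h import *
st(); plan([.4223,.0093,.0435],1.285)"
```

```text
t 45.075 p [0.4215, 0.0095, 0.0823] head 1.284 z [0.003, -0.001, -1.0] q [-0.99, 0.4, 1.02, 2.25, -0.51, 0.74, 0.1] F [-0.3, -0.4, -0.0] gap 0.0855 0.0
plan [0.0, 0.0008, 0.0388] [0.003, 0.001, -0.001] rows>= 0.6
```

arm_command(
  rows=[0, 0, 0.015, 0, 0, 0, 0, 0, 0.03, 0, 0, 0, 0, 0.0005, 0.0385, 0, 0, 0, 0, 0.0005, 0.0385, 0, 0, 0, 0, 0.0005, 0.0385, 0, 0, 0],
)

```text
time: 45.7
ee_pos: [0.4215, 0.0097, 0.0438]
tcp_rot: [0.801, 0.599, 0.001, 0.001]
force: [0.3, 0.3, 0.2]
finger_gap: 0.0857
finger_force: 0.0
```

arm_command(
  rows=[0, 0, 0, 0, 0, 0, 0, 0, 0, 0, 0, 0, 0, 0, 0, 0, 0, 0, 0, 0, 0, 0, 0, 0, 0, 0, 0, 0, 0, 0, 0, 0, 0, 0, 0, 0, 0, 0, 0, 0, 0, 0, 0, 0, 0, 0, 0, 0],
  fingers=-1,
  force=80,
)

```text
time: 46.7
ee_pos: [0.4215, 0.0095, 0.0436]
tcp_rot: [0.801, 0.599, 0.0, 0.001]
force: [-0.3, -0.4, 5.2]
finger_gap: 0.0121
finger_force: 78.5
```

arm_command(
  rows=[0, 0, -0.03, 0, 0, 0, 0, 0, -0.07, 0, 0, 0, 0, 0, -0.11, 0, 0, 0, 0, 0, -0.14, 0, 0, 0, 0, 0, -0.14, 0, 0, 0, 0, 0, -0.14, 0, 0, 0],
)

```text
time: 47.45
ee_pos: [0.4195, 0.0101, 0.1819]
tcp_rot: [0.801, 0.599, -0.001, -0.0]
force: [-0.0, -0.4, -3.7]
finger_gap: 0.0119
finger_force: 79.3
```

```bash
python3 -c "
from h import *
st(); plan([.567,.3103,.183],1.285); plan([.567,.3103,.0835],1.285)"
```

```text
t 47.45 p [0.4195, 0.0101, 0.1819] head 1.284 z [-0.001, -0.001, -1.0] q [-1.32, 0.19, 1.33, 2.16, -0.22, 0.95, -0.15] F [-0.0, -0.4, -3.7] gap 0.0119 79.3
plan [0.3296, 0.0567, -0.0016] [-0.001, 0.001, -0.001] rows>= 5.4
plan [0.3298, 0.0568, 0.0979] [-0.001, 0.001, -0.001] rows>= 5.6
```

arm_command(
  rows=[0.03, 0.005, 0, 0, 0, 0, 0.08, 0.014, 0, 0, 0, 0, 0.13, 0.022, 0, 0, 0, 0, 0.18, 0.031, 0, 0, 0, 0, 0.23, 0.04, 0, 0, 0, 0, 0.28, 0.048, 0, 0, 0, 0, 0.315, 0.054, 0.01, 0, 0, 0, 0.3275, 0.0565, 0.03, 0, 0, 0, 0.3285, 0.0568, 0.05, 0, 0, 0, 0.3285, 0.0568, 0.07, 0, 0, 0, 0.3285, 0.0568, 0.078, 0, 0, 0, 0.3285, 0.0568, 0.078, 0, 0, 0, 0.3285, 0.0568, 0.078, 0, 0, 0, 0.3285, 0.0568, 0.078, 0, 0, 0],
)

```text
time: 49.2
ee_pos: [0.5689, 0.3089, 0.106]
tcp_rot: [0.801, 0.599, 0.001, 0.001]
force: [0.6, -0.2, -3.4]
finger_gap: 0.0123
finger_force: 79.2
```

```bash
python3 -c "
from h import *
st(); plan([.567,.3103,.0845],1.285)"
```

```text
t 49.2 p [0.5689, 0.3089, 0.106] head 1.284 z [0.002, 0.0, -1.0] q [-1.17, 0.73, 0.9, 1.7, -0.65, 1.04, -0.33] F [0.6, -0.2, -3.4] gap 0.0123 79.2
plan [0.0008, -0.0023, 0.0215] [0.002, -0.001, -0.001] rows>= 0.3
```

arm_command(
  rows=[0.0008, -0.0022, 0, 0, 0, 0, 0.0008, -0.0022, 0.005, 0, 0, 0, 0.0008, -0.0022, 0.01, 0, 0, 0, 0.0008, -0.0022, 0.015, 0, 0, 0, 0.0008, -0.0022, 0.019, 0, 0, 0, 0.0008, -0.0022, 0.022, 0, 0, 0, 0.0008, -0.0022, 0.0225, 0, 0, 0, 0.0008, -0.0022, 0.0225, 0, 0, 0],
)

```text
time: 50.2
ee_pos: [0.5664, 0.3099, 0.0837]
tcp_rot: [0.801, 0.599, -0.0, 0.0]
force: [-3.2, -1.0, 5.3]
finger_gap: 0.0124
finger_force: 80.5
```

```bash
python3 -c "
from h import *
st()"
```

```text
t 50.2 p [0.5664, 0.3099, 0.0837] head 1.284 z [0.0, -0.0, -1.0] q [-1.16, 0.75, 0.88, 1.72, -0.67, 1.01, -0.32] F [-3.2, -1.0, 5.3] gap 0.0124 80.5
```

arm_command(
  rows=[0, 0, 0, 0, 0, 0, 0, 0, 0, 0, 0, 0, 0, 0, 0, 0, 0, 0, 0, 0, 0, 0, 0, 0, 0, 0, 0, 0, 0, 0, 0, 0, 0, 0, 0, 0, 0, 0, -0.03, 0, 0, 0, 0, 0, -0.08, 0, 0, 0, 0, 0, -0.13, 0, 0, 0, 0, 0, -0.17, 0, 0, 0, 0, 0, -0.17, 0, 0, 0, 0, 0, -0.17, 0, 0, 0, 0, 0, -0.17, 0, 0, 0],
  fingers=1,
)

```text
time: 51.82
ee_pos: [0.5655, 0.3101, 0.251]
tcp_rot: [0.801, 0.599, -0.001, 0.0]
force: [0.5, -0.2, -0.3]
finger_gap: 0.0855
finger_force: 0.0
```

Run:
```python
from h import *
st(); im,C=cam("wrist","w15")
m=cv2.inRange(cv2.cvtColor(im,cv2.COLOR_RGB2HSV)[100:300,230:420],(18,150,90),(32,255,255)); n,l,s,c=cv2.connectedComponentsWithStats(m); i=1+s[1:,4].argmax()
r=cv2.minAreaRect(np.argwhere(l==i)[:,::-1].astype(np.float32)+np.float32([230,100])); bp=cv2.boxPoints(r)
for z in(.078,.082,.086):
  P=ray(C,bp,z);e=sorted(((P[k]-P[k-1]) for k in range(4)),key=np.linalg.norm)[-1];print(P.mean(0).round(4),"h",np.arctan2(e[1],e[0]),np.linalg.norm(e))
# dish axis / key plan
b=np.array([np.cos(-.174),np.sin(-.174)]);y=np.array([-b[1],b[0]]);H=DC-.128*b;print("keys",(H+.058*y).round(4),H.round(4),(H-.058*y).round(4))
plan([*(H+.0*y-.03*b),.22],-.174+np.pi/2)
```

```text
t 51.825 p [0.5655, 0.3101, 0.251] head 1.284 z [-0.001, -0.002, -1.0] q [-1.24, 0.59, 1.02, 1.57, -0.52, 1.28, -0.43] F [0.5, -0.2, -0.3] gap 0.0855 0.0
[0.5656 0.3098 0.078 ] h -1.8494951882106085 0.0886489066553529
[0.5658 0.3108 0.082 ] h -1.8494951882106088 0.08744165668251223
[0.5661 0.3118 0.086 ] h -1.849495188210609 0.08623440670967157
keys [ 0.4477 -0.2417] [ 0.4376 -0.2988] [ 0.4276 -0.356 ]
plan [-0.6236, 0.0199, 0.0326] [-0.001, 0.003, -0.113] rows>= 10.0
```

The lid is seated within 1 mm. Next I'll shut the fingers and look over the keys.

arm_command(
  rows=[-0.03, 0.002, 0, 0, 0, 0, -0.08, 0.006, 0, 0, 0, -0.01, -0.135, 0.011, 0, 0, 0, -0.02, -0.19, 0.015, 0, 0, 0, -0.03, -0.245, 0.02, 0, 0, 0, -0.04, -0.3, 0.024, 0, 0, 0, -0.05, -0.355, 0.028, 0, 0, 0, -0.41, 0.033, 0, 0, 0, -0.07, -0.09, -0.465, 0.037, 0, 0, 0, -0.1],
  fingers=-1,
  force=40,
)

```text
time: 53.0
ee_pos: [0.4978, -0.016, 0.2501]
tcp_rot: [0.758, 0.653, -0.001, -0.0]
force: [1.7, -1.2, 0.5]
finger_gap: -0.0
finger_force: 0.0
```

I dropped a number in that row, but the speed limits kept the effect harmless. I'll replan from here.

```bash
python3 -c "
from h import *
st(); plan([.4376,-.2988,.25],1.397)"
```

```text
t 53.0 p [0.4978, -0.016, 0.2501] head 1.422 z [-0.001, -0.001, -1.0] q [-1.03, 0.27, 1.16, 1.91, -0.27, 1.13, 0.08] F [1.7, -1.2, 0.5] gap -0.0 0.0
plan [-0.2886, -0.0177, 0.0004] [-0.001, 0.001, 0.025] rows>= 4.6
```

arm_command(
  rows=[-0.04, -0.0025, 0, 0, 0, 0.01, -0.09, -0.005, 0, 0, 0, 0.02, -0.14, -0.008, 0, 0, 0, 0.025, -0.19, -0.011, 0, 0, 0, 0.025, -0.24, -0.015, 0, 0, 0, 0.025, -0.28, -0.017, 0, 0, 0, 0.025, -0.2886, -0.0177, 0, 0, 0, 0.025, -0.2886, -0.0177, 0, 0, 0, 0.025, -0.2886, -0.0177, 0, 0, 0, 0.025],
)

```text
time: 54.12
ee_pos: [0.4228, -0.3169, 0.2526]
tcp_rot: [0.777, 0.629, 0.0, 0.0]
force: [0.8, 0.4, -1.2]
finger_gap: -0.0002
finger_force: 0.0
```

Run:
```python
from h import *
st(); im,C=cam("wrist","w16")
hsv=cv2.cvtColor(im,cv2.COLOR_RGB2HSV); m=cv2.inRange(hsv,(0,0,130),(180,60,255))
n,l,s,c=cv2.connectedComponentsWithStats(m)
for i in range(1,n):
    if 150<s[i,4]<6000:
        P=ray(C,[c[i]],.041)[0]
        if np.linalg.norm(P[:2]-[.4376,-.2988])<.12: print(s[i],P.round(4))
t,_=cam("top","t16"); sc,_=cam("scene","s16")
a=cv2.cvtColor(np.hstack([cv2.resize(im,(400,300)),cv2.resize(sc[130:250,200:350],(375,300))]),cv2.COLOR_RGB2BGR); cv2.imwrite("pics/m16.png",a)
```

```text
t 54.125 p [0.4228, -0.3169, 0.2526] head 1.361 z [0.001, 0.0, -1.0] q [-0.34, 0.35, 1.13, 1.85, -0.34, 1.16, 0.69] F [0.8, 0.4, -1.2] gap -0.0002 0.0
[324  97  28  29 643] [ 0.4517 -0.2387  0.041 ]
[324 165  29  29 811] [ 0.4407 -0.2958  0.041 ]
[321 231  38  18 661] [ 0.4307 -0.3521  0.041 ]
```

View pics/m16.png

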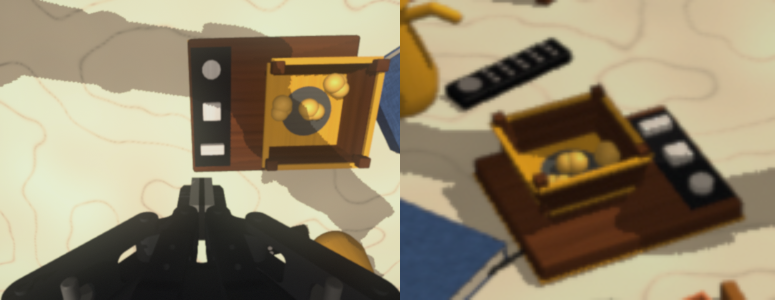

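All three lumps are in the dish, at (282,108), (312,110) and (337,85) in the left picture. The keys are measured, so I'll press power first.

```bash
python3 -c "
from h import *
C=load('w16'); p=ray(C,np.array([(282,108),(312,110),(337,85)])*1.6,.07)[:,:2]-DC
b=np.array([np.cos(-.174),np.sin(-.174)]);print((p@b).round(3),(p@[-b[1],b[0]]).round(3))
st(); plan([.4517,-.2387,.09],1.397)"
```

```text
[-0.034  0.006  0.035] [0.01  0.006 0.037]
t 54.275 p [0.4227, -0.3172, 0.2529] head 1.361 z [0.001, -0.0, -1.0] q [-0.34, 0.35, 1.13, 1.85, -0.34, 1.16, 0.69] F [0.6, 0.4, 0.7] gap -0.0001 0.0
plan [0.0828, 0.0118, 0.1629] [0.001, 0.0, -0.036] rows>= 2.9
```

arm_command(
  rows=[0.04, 0.006, 0.02, 0, 0, -0.036, 0.083, 0.012, 0.04, 0, 0, -0.036, 0.083, 0.012, 0.08, 0, 0, -0.036, 0.083, 0.012, 0.12, 0, 0, -0.036, 0.083, 0.012, 0.15, 0, 0, -0.036, 0.083, 0.012, 0.163, 0, 0, -0.036, 0.083, 0.012, 0.163, 0, 0, -0.036, 0.083, 0.012, 0.163, 0, 0, -0.036],
)

```text
time: 55.28
ee_pos: [0.4523, -0.2405, 0.0912]
tcp_rot: [0.766, 0.642, 0.001, 0.002]
force: [0.9, -0.2, 0.0]
finger_gap: 0.0003
finger_force: 0.0
```

```bash
python3 -c "
from h import *
st(); plan([.4517,-.2387,.057],1.397)"
```

```text
t 55.275 p [0.4523, -0.2405, 0.0912] head 1.395 z [0.003, -0.002, -1.0] q [-0.32, 0.52, 0.92, 2.04, -0.56, 0.84, 0.75] F [0.9, -0.2, 0.0] gap 0.0003 0.0
plan [0.0017, -0.001, 0.0342] [0.003, 0.001, -0.002] rows>= 0.5
```

arm_command(
  rows=[0.001, 0, 0.015, 0, 0, 0, 0.001, 0, 0.025, 0, 0, 0, 0.001, 0, 0.03, 0, 0, 0, 0.001, 0, 0.0342, 0, 0, 0, 0.001, 0, 0.0342, 0, 0, 0, 0.001, 0, 0.0342, 0, 0, 0],
)

```text
time: 56.02
ee_pos: [0.4514, -0.2388, 0.0577]
tcp_rot: [0.767, 0.642, 0.001, -0.001]
force: [-5.8, 6.1, 24.2]
finger_gap: -0.0001
finger_force: 12.0
```

arm_command(
  rows=[0, 0, -0.01, 0, 0, 0, 0, 0, -0.03, 0, 0, 0, -0.03, 0, -0.033, 0, 0, 0, -0.058, -0.001, -0.033, 0, 0, 0, -0.058, -0.001, -0.033, 0, 0, 0, -0.058, -0.001, -0.033, 0, 0, 0, -0.058, -0.001, -0.02, 0, 0, 0, -0.058, -0.001, -0.01, 0, 0, 0, -0.058, -0.001, -0.004, 0, 0, 0, -0.058, -0.001, 0, 0, 0, 0, -0.058, -0.001, 0, 0, 0, 0, -0.058, -0.001, 0, 0, 0, 0],
)

```text
time: 57.52
ee_pos: [0.4402, -0.2949, 0.0577]
tcp_rot: [0.767, 0.642, 0.002, -0.001]
force: [-4.5, 8.4, 24.9]
finger_gap: 0.0002
finger_force: 12.2
```

arm_command(
  rows=[0, 0, -0.01, 0, 0, 0, 0, 0, -0.03, 0, 0, 0, -0.03, 0, -0.033, 0, 0, 0, -0.057, -0.001, -0.033, 0, 0, 0, -0.057, -0.001, -0.033, 0, 0, 0, -0.057, -0.001, -0.033, 0, 0, 0, -0.057, -0.001, -0.02, 0, 0, 0, -0.057, -0.001, -0.01, 0, 0, 0, -0.057, -0.001, -0.004, 0, 0, 0, -0.057, -0.001, 0, 0, 0, 0, -0.057, -0.001, 0, 0, 0, 0, -0.057, -0.001, 0, 0, 0, 0],
)

```text
time: 59.02
ee_pos: [0.4294, -0.3509, 0.0578]
tcp_rot: [0.767, 0.642, 0.002, -0.001]
force: [-5.3, 7.7, 22.1]
finger_gap: 0.0
finger_force: 11.0
```

arm_command(
  rows=[0, 0, -0.01, 0, 0, 0, 0, 0, -0.04, 0, 0, 0, 0, 0, -0.09, 0, 0, 0, 0, 0, -0.14, 0, 0, 0, 0, 0, -0.19, 0, 0, 0, 0, 0, -0.19, 0, 0, 0, 0, 0, -0.19, 0, 0, 0, 0, 0, -0.19, 0, 0, 0],
)

```text
time: 60.02
ee_pos: [0.4286, -0.351, 0.2443]
tcp_rot: [0.767, 0.642, -0.0, -0.001]
force: [-0.1, -0.4, -0.1]
finger_gap: -0.0002
finger_force: 0.0
```

Run:
```python
from h import *
st(); im,C=cam("wrist","w17"); C0=C
hsv=cv2.cvtColor(im,cv2.COLOR_RGB2HSV); m=cv2.inRange(hsv,(0,0,130),(180,60,255)); n,l,s,c=cv2.connectedComponentsWithStats(m)
for i in range(1,n):
    P=ray(C,[c[i]],.041)[0]
    if 150<s[i,4]<6000 and np.linalg.norm(P[:2]-[.4376,-.2988])<.12: print(P.round(4))
# lid / scoop unchanged? compare top & scene with earlier pictures
t,_=cam("top","t17"); sc,C=cam("scene","s17")
ref=cv2.imread("pics/scene1.png")[:,:,::-1]
for nm,roi in dict(lid=(375,300,500,420),scoop=(300,240,375,315),tray=(225,245,390,375),coast=(515,320,575,370),remote=(215,140,275,175)).items():
    a=[x[roi[1]:roi[3],roi[0]:roi[2]].astype(int) for x in (sc,ref)]; print(nm,(np.abs(a[0]-a[1]).max(2)>40).mean().round(4))
```

```text
t 60.025 p [0.4286, -0.351, 0.2443] head 1.395 z [-0.002, 0.0, -1.0] q [-0.21, 0.4, 1.06, 1.8, -0.38, 1.17, 0.79] F [-0.1, -0.4, -0.1] gap -0.0002 0.0
[ 0.4517 -0.2388  0.041 ]
[ 0.4408 -0.296   0.041 ]
[ 0.4308 -0.3524  0.041 ]
lid 0.1261
scoop 0.3852
tray 0.1233
coast 0.213
remote 0.0233
```

Run:
```python
from h import *
def meas(n):
    im=cv2.imread(f"pics/{n}.png")[:,:,::-1]; C=load(n); hsv=cv2.cvtColor(np.ascontiguousarray(im),cv2.COLOR_RGB2HSV); out=[]
    R=dict(top=((110,205,225,295),(228,215,335,262)),scene=((380,300,495,415),(300,235,380,320)))["top" if n[0]=="t" else "scene"]
    for nm,roi,lo,hi,z in (("lidhandle",R[0],(18,150,90),(32,255,255),.082),("pan",R[1],(0,0,60),(180,70,255),.006)):
        x0,y0,x1,y1=roi; m=cv2.inRange(hsv[y0:y1,x0:x1],lo,hi); k,l,s,c=cv2.connectedComponentsWithStats(m)
        if k<2: out.append((nm,None)); continue
        i=1+s[1:,4].argmax(); out.append((nm,int(s[i,4]),(c[i]+[x0,y0]).round(1).tolist(),ray(C,[c[i]+[x0,y0]],z)[0][:2].round(3).tolist()))
    print(n,out)
for n in ("top1","t17","scene1","s16","s17"): meas(n)
```

```text
top1 [('lidhandle', 168, [159.7, 250.5], [0.564, 0.307]), ('pan', 514, [261.1, 243.3], [0.594, 0.052])]
t17 [('lidhandle', 134, [161.3, 250.3], [0.565, 0.303]), ('pan', 607, [270.8, 242.4], [0.597, 0.026])]
scene1 [('lidhandle', 309, [439.8, 345.9], [0.57, 0.316]), ('pan', 3395, [351.0, 264.8], [0.515, -0.027])]
s16 [('lidhandle', 314, [439.1, 345.5], [0.57, 0.314]), ('pan', 3116, [350.3, 261.7], [0.51, -0.037])]
s17 [('lidhandle', 310, [439.2, 345.7], [0.57, 0.315]), ('pan', 3118, [350.3, 261.7], [0.51, -0.037])]
```

Run:
```python
from h import *
for n,(x0,y0,x1,y1) in dict(scene1=(300,240,372,312),s17=(300,240,372,312),top1=(240,222,330,262),t17=(240,222,330,262)).items():
    hsv=cv2.cvtColor(cv2.imread(f"pics/{n}.png"),cv2.COLOR_BGR2HSV)[y0:y1:2,x0:x1:2]
    print(n); 
    for r in hsv: print("".join("#" if p[1]<80 else ("b" if p[2]<60 else ("h" if p[0]>11 else ".")) for p in r))
```

```text
scene1
####################################
####################################
#####hhh############################
####hhhhh#h#########################
####hhhhhhh.########################
####hhhhhhhh.#######################
####hhhhhhhhh.######################
#h...hhhhhhhhhh#####################
......hhhhhhhhhh####################
........hhhhhhhhh###################
.........hhhhhhhhhh#################
..........hhhhhhhhh#################
............hhhhhhh.################
.............hhhhhh..###############
..............hhh##...##############
................h###...#############
..................##....############
...................#.....###########
b..................#.....h##########
b..................##..###h#########
b..................##.#####h########
#...................################
#..................##########h######
#................############..#####
#...............##############..####
#...............##############...###
#...............##############....##
#...............###############....#
#...............################...h
b...............####
[... 2723 characters left out ...]
........##
...hhh.....#######.........................##
..........##########.......................##
..........############.....................##
hhhhhhh..###############...................##
...h..h.h##############....................##
hh......###############...................h##
.......###############....................h##
.......###############.................hhhh##
.hhh.....##############..............h..h.h##
...........##############............hhh..h##
.............#######....###hh...........hhh##
.......h......#####......hhhhhh.........h.h##
.h..............###.......hhhhhhh.........h##
####hhhhhh.h...............hhhhhhh........h##
##########################hhhhhhhhhh......h##
```

The scoop has been knocked: it's turned and its handle now points towards the near rim. I'll check with both cameras whether it still lies flat.

Run:
```python
from h import *
def ends(n,roi):
    x0,y0,x1,y1=roi; hsv=cv2.cvtColor(cv2.imread(f"pics/{n}.png"),cv2.COLOR_BGR2HSV)[y0:y1,x0:x1]
    m=cv2.inRange(hsv,(12,110,60),(24,255,255)); k,l,s,c=cv2.connectedComponentsWithStats(m); i=1+s[1:,4].argmax()
    q=np.argwhere(l==i)[:,::-1].astype(np.float32)+np.float32([x0,y0]); r=cv2.minAreaRect(q); print(n,r,s[i,4]); return r[0],q
ct,_=ends("t17",(280,245,345,290)); cs,_=ends("s17",(315,225,350,270)); ct0,_=ends("top1",(270,225,325,250)); cs0,_=ends("scene1",(303,240,342,275))
for a,b,ta,tb in ((ct,cs,"t17","s17"),(ct0,cs0,"top1","scene1")):
    A,B=load(ta),load(tb); U=[cv2.undistortPoints(np.array([[p]],float),X["K"],X["D"])[0,0] for p,X in((a,A),(b,B))]
    X=cv2.triangulatePoints(np.c_[A["R"],A["t"]],np.c_[B["R"],B["t"]],U[0],U[1]); print(ta,(X[:3]/X[3]).ravel().round(4))
```

```text
t17 ((305.2314147949219, 261.606689453125), (32.95630645751953, 8.923554420471191), 30.465543746948242) 223
s17 ((332.83148193359375, 251.23033142089844), (18.01996421813965, 10.705978393554688), 57.9946174621582) 148
top1 ((295.5921325683594, 236.46742248535156), (8.058773040771484, 37.117759704589844), 84.5596694946289) 281
scene1 ((321.6736145019531, 256.4268798828125), (35.979736328125, 11.541552543640137), 37.405357360839844) 377
t17 [ 0.5409 -0.0692  0.0354]
top1 [ 0.6009 -0.0423  0.0739]
```

```bash
python3 -c "
from h import *
plan([.55,-.06,.30],1.397)
for z in (.02,.05,.087):
  X=ray(load('t17'),[(305.2,261.6)],z); print(z,X.round(3),proj(load('s17'),X).round(1))"
```

```text
plan [0.3082, 0.0681, -0.0554] [-0.001, 0.0, -0.003] rows>= 5.1
0.02 [[ 0.542 -0.069  0.02 ]] [[332.8 256. ]]
0.05 [[ 0.539 -0.068  0.05 ]] [[334.3 246.9]]
0.087 [[ 0.534 -0.068  0.087]] [[336.2 235.2]]
```

arm_command(
  rows=[0.04, 0.01, -0.02, 0, 0, 0, 0.09, 0.02, -0.04, 0, 0, 0, 0.145, 0.032, -0.055, 0, 0, 0, 0.2, 0.044, -0.055, 0, 0, 0, 0.255, 0.056, -0.055, 0, 0, 0, 0.295, 0.065, -0.055, 0, 0, 0, 0.308, 0.068, -0.055, 0, 0, 0, 0.308, 0.068, -0.055, 0, 0, 0, 0.308, 0.068, -0.055, 0, 0, 0, 0.308, 0.068, -0.055, 0, 0, 0],
)

```text
time: 61.42
ee_pos: [0.5495, -0.0625, 0.3009]
tcp_rot: [0.768, 0.641, 0.0, 0.001]
force: [0.2, -0.3, -1.3]
finger_gap: 0.0002
finger_force: 0.0
```

Run:
```python
from h import *
st(); im,C=cam("wrist","w18"); cam("scene","s18")
hsv=cv2.cvtColor(im,cv2.COLOR_RGB2HSV)[0:420:6,60:580:4]
for r in hsv[::1]: print("".join("#" if p[1]<70 and 90<p[2]<190 else ("b" if p[2]<70 else ("h" if 12<p[0]<22 and p[1]>130 else ("." if p[1]>120 else " "))) for p in r))
```

```text
t 61.425 p [0.5495, -0.0625, 0.3009] head 1.391 z [0.001, -0.001, -1.0] q [-0.83, 0.34, 1.1, 1.73, -0.32, 1.27, 0.17] F [0.2, -0.3, -1.3] gap 0.0002 0.0
        #                              #                   ....................................................bbbbbbbbbbbbbbbbbbb
         #                              #                  ...................................................bbbbbbbbbbbbbbbbbbbb
                                                            .................................................bbbbbbbbbbbbbbbbbbbbb
                                          #                 .................................................bbbbbbbbbbbbbbbbbbbbb
                                           ##               ................................................bbbbbbbbbbbbbbbbbbbbbb
             #                               #              ................................................bbbbbbbbbbbbbbbbbbbbbb
                                                            ................................................bbbbbbbbbbbbbbbbbbbbbb
                              
[... 7518 characters left out ...]
bbbbbbbbbbbbbbbbbbbbbbbbbbbbbb .                 
                  #bbbbbbbbbbbbbbbbbbbbbbbbbbbbbbbbbbbbbbbbbbbbbbhbbbbbbbbbbbbbbbbbbbbbbbbbbbbbbbbbbbbbbbbbbbbbbbb                
               # bbbbbbbbbbbbbbbbbbbb ##bbbbbbbbbbbbbbbbbbbbbbbbbhh.bbbbbbbbbbbbbbbbbbbbbbbbbbbbbbbbbbbbbbbbbbbbbbbb            ##
            ##bbbbbbbbbbbbbbbbbbbbb#   #bbbbbbbbbbbbbbbbbbbbbbbbbhhbbbbbbbbbbbbbbbbbbbbbbbbbbb.hhbbbbbbbbbbbbbbbbbbbbbb      ##   
         ##bbbbbbbbbbbbbbbbbbbbbbb#  #bbbbbbbbbbbbbbbbbbbbbbbbbbbhhbbbbbbbbbbbbbbbbbbbbbbbbbbbbhh# bbbbbbbbbbbbbbbbbbbbbbb##      
       #bbbbbbbbbbbbbbbbbbbbbbbbb## bbbbbbbbbbbbbbbbbbbbbbbbbbbb.hhbbbbbbbbbbbbbbbbbbbbbbbbbbbbbb##bbbbbbbbbbbbbbbbbbbbbbbbb##
```

```bash
cat > fit.py <<'E'
from h import *
from scipy.optimize import least_squares
M=np.array([(31,31,2),(31,-31,2),(-31,31,36),(-31,-31,36),(-50,0,83),(-140,0,83)])/1000.
def fit(W,S,wn,sn):
    Cw,Cs=load(wn),load(sn)
    def res(q,full=True):
        R=Ro.from_euler("ZYX",[q[3],q[4],q[5]]); X=R.apply(M)+q[:3]
        r=(proj(Cw,X)-W).ravel()
        if S is not None: r=np.r_[r,(proj(Cs,X[5:])-S).ravel()]
        return r
    up=least_squares(lambda p:res([p[0],p[1],.004,p[2],0,0]),[.6,.03,1.2],loss="soft_l1")
    print("upright",up.x.round(4),np.abs(up.fun).max().round(1),up.fun.reshape(-1,2).round(0).tolist())
    fu=least_squares(res,[up.x[0],up.x[1],.004,up.x[2],0,0],loss="soft_l1")
    print("full",fu.x.round(4),fu.fun.reshape(-1,2).round(0).tolist(), "tilt",np.arccos(np.cos(fu.x[4])*np.cos(fu.x[5])).round(3))
E
python3 - <<'E'
from fit import *
W=np.array([(338,54),(396,74),(312,120),(370,134),(328,166),(303,234)],float)
fit(W,None,"w18","s18")
hsv=cv2.cvtColor(cv2.imread("pics/s17.png"),cv2.COLOR_BGR2HSV)[228:316,312:376:1]
for r in hsv[::2]: print("".join("#" if p[1]<70 and p[2]<185 else ("h" if 12<p[0]<24 and p[1]>110 else ("." if p[1]>120 else " ")) for p in r))
E
```

```text
upright [0.5966 0.0305 1.0317] 20.2 [[-4.0, -1.0], [-6.0, 2.0], [1.0, -8.0], [1.0, 1.0], [9.0, -20.0], [-1.0, 3.0]]
full [ 0.6028  0.0322  0.0017  1.075  -0.3687 -0.0917] [[-0.0, -2.0], [-1.0, 0.0], [2.0, -0.0], [-0.0, 7.0], [-0.0, -0.0], [0.0, 0.0]] tilt 0.379
##########                                                      
###                                                             
                                                                
                                                                
                                                                
                                                                
                                                                
                   hhh                                          
                hhhhhhh                                         
                 hhhhhhh                                        
    h......      hhhhhhhhh                                      
.............h  hhhhhhhhhhh                                     
...............h hhhhhhhhhhh                              
[... 1321 characters left out ...]
.... ####################  ................       
...................      ..................................     
.............................................................   
............................................................... 
................................................................
................................................................
................................................................
................................................................
................................................................
................................................................
................................................................
```

The fit says the scoop was tipped back 0.38 rad, with its handle on the near rim, so it has to be set upright again. I'll refine the fit and plan a pitched grasp.

```bash
cat >> fit.py <<'E'
def grip(x,y,z,yaw,th,gx=-.078,gz=.080,back=0.):
    """TCP pose gripping scoop point (gx,0,gz) with front-up pitch th"""
    R=Ro.from_euler("ZY",[yaw,-th]); p=np.array([x,y,z])+R.apply([gx,0,gz+back]); print("tcp",p.round(4)); plan(p,yaw,th)
E
python3 - <<'E'
from fit import *
W=np.array([(338,54),(396,74),(312,120),(370,134),(328,166),(303,234)],float)
fit(W,np.array([(331.5,243.)]),"w18","s17")
grip(.602,.032,.003,1.07,.37,back=.1)
E
```

```text
upright [0.5966 0.0306 1.0351] 20.2 [[-4.0, -1.0], [-6.0, 2.0], [1.0, -8.0], [1.0, 1.0], [9.0, -20.0], [-0.0, 3.0], [2.0, -14.0]]
full [ 6.0280e-01  3.2300e-02  1.0000e-03  1.0731e+00 -3.7490e-01 -8.9200e-02] [[0.0, -2.0], [-1.0, 0.0], [2.0, -0.0], [-1.0, 7.0], [-0.0, -0.0], [0.0, -0.0], [-1.0, -1.0]] tilt 0.385
tcp [ 0.5358 -0.0889  0.1426]
plan [-0.0291, -0.0091, 0.1583] [-0.058, 0.367, 0.319] rows>= 2.6
```

arm_command(
  rows=[-0.01, -0.003, 0.04, -0.02, 0.12, 0.11, -0.02, -0.006, 0.08, -0.04, 0.24, 0.21, -0.029, -0.009, 0.12, -0.058, 0.367, 0.319, -0.029, -0.009, 0.15, -0.058, 0.367, 0.319, -0.029, -0.009, 0.158, -0.058, 0.367, 0.319, -0.029, -0.009, 0.158, -0.058, 0.367, 0.319, -0.029, -0.009, 0.158, -0.058, 0.367, 0.319],
  fingers=1,
)

```text
time: 62.4
ee_pos: [0.5376, -0.0874, 0.1441]
tcp_rot: [0.845, 0.503, 0.159, -0.093]
force: [-0.0, -0.0, -0.2]
finger_gap: 0.0856
finger_force: 0.0
```

Run:
```python
from fit import *
st(); im,C=cam("wrist","w19"); grip(.602,.032,.003,1.07,.37)
# predicted vs seen handle
R=Ro.from_euler("ZYX",[1.073,-.375,-.089]); P=proj(C,R.apply(M)+[.6028,.0323,.001]); print(P.round(0).tolist())
hsv=cv2.cvtColor(im,cv2.COLOR_RGB2HSV); m=cv2.inRange(hsv,(12,130,60),(22,255,255)); k,l,s,c=cv2.connectedComponentsWithStats(m)
for i in np.argsort(-s[1:,4])[:3]+1: print(s[i],c[i].round(0),[np.round(v,0) for v in cv2.minAreaRect(np.argwhere(l==i)[:,::-1].astype(np.float32))])
```

```text
t 62.4 p [0.5376, -0.0874, 0.1441] head 1.074 z [0.174, 0.317, -0.932] q [-0.42, 0.45, 0.9, 2.0, -0.88, 1.02, 0.47] F [-0.0, -0.0, -0.2] gap 0.0856 0.0
tcp [ 0.5532 -0.0572  0.0494]
plan [-0.0026, -0.0008, 0.1006] [0.001, -0.0, 0.004] rows>= 1.6
[[283.0, 77.0], [365.0, 77.0], [277.0, 165.0], [363.0, 166.0], [313.0, 207.0], [313.0, 335.0]]
[ 297  203   32  132 3406] [314. 268.] [array([312., 268.]), array([131.,  31.]), np.float64(90.0)]
[246 109   3   5   5] [247. 111.] [array([247., 111.]), array([4., 0.]), np.float64(63.0)]
[277 174   3   5   5] [278. 176.] [array([278., 176.]), array([4., 0.]), np.float64(63.0)]
```

The prediction and the image agree within 4 px. I'll approach and grip.

arm_command(
  rows=[-0.001, 0, 0.03, 0, 0, 0, -0.002, 0, 0.06, 0, 0, 0, -0.002, 0, 0.08, 0, 0, 0, -0.002, 0, 0.093, 0, 0, 0, -0.002, 0, 0.1, 0, 0, 0, -0.002, 0, 0.1, 0, 0, 0, -0.002, 0, 0.1, 0, 0, 0],
)

```text
time: 63.32
ee_pos: [0.5531, -0.058, 0.0495]
tcp_rot: [0.845, 0.502, 0.158, -0.094]
force: [-0.5, -0.6, -0.1]
finger_gap: 0.0852
finger_force: 0.0
```

arm_command(
  rows=[0, 0, 0, 0, 0, 0, 0, 0, 0, 0, 0, 0, 0, 0, 0, 0, 0, 0, 0, 0, 0, 0, 0, 0, 0, 0, 0, 0, 0, 0, 0, 0, 0, 0, 0, 0, 0, 0, 0, 0, 0, 0, 0, 0, 0, 0, 0, 0],
  fingers=-1,
  force=80,
)

```text
time: 64.32
ee_pos: [0.5511, -0.0566, 0.0489]
tcp_rot: [0.845, 0.502, 0.157, -0.096]
force: [-5.0, 1.8, 6.1]
finger_gap: 0.0172
finger_force: 77.5
```

```bash
python3 -c "
from h import *
st()"
```

```text
t 64.325 p [0.5511, -0.0566, 0.0489] head 1.072 z [0.17, 0.32, -0.932] q [-0.36, 0.6, 0.75, 2.05, -1.08, 0.9, 0.61] F [-5.0, 1.8, 6.1] gap 0.0172 77.5
```

```bash
python3 -c "
from h import *
plan([.551,-.0566,.13],1.07,.37); plan([.612,-.03,.18],1.636,0)"
```

```text
plan [0.0293, -0.0004, -0.0756] [-0.005, -0.001, 0.002] rows>= 1.3
plan [0.0964, 0.0403, -0.1033] [0.1, -0.362, -0.557] rows>= 3.6
```

arm_command(
  rows=[0.008, 0, -0.02, 0, 0, 0, 0.018, 0, -0.045, 0, 0, 0, 0.029, 0, -0.0756, 0, 0, 0, 0.045, 0.01, -0.085, 0.02, -0.08, -0.12, 0.065, 0.02, -0.095, 0.04, -0.16, -0.24, 0.085, 0.035, -0.1, 0.07, -0.26, -0.4, 0.0964, 0.04, -0.1033, 0.1, -0.362, -0.557, 0.0964, 0.04, -0.1033, 0.1, -0.362, -0.557, 0.0964, 0.04, -0.1033, 0.1, -0.362, -0.557, 0.0964, 0.04, -0.1033, 0.1, -0.362, -0.557],
)

```text
time: 65.58
ee_pos: [0.6115, -0.0326, 0.1795]
tcp_rot: [0.686, 0.728, -0.0, 0.002]
force: [0.3, -1.2, -1.2]
finger_gap: 0.0169
finger_force: 77.7
```

Run:
```python
from fit import *
st(); im,C=cam("wrist","w20"); s=observe(); Rt=Ro.from_quat(s["tcp_rot"])
hsv=cv2.cvtColor(im,cv2.COLOR_RGB2HSV)
m=cv2.inRange(hsv,(0,0,70),(180,70,215)); m[230:]=0; m[:,:180]=0; m[:,460:]=0
k,l,ss,c=cv2.connectedComponentsWithStats(m); i=1+ss[1:,4].argmax(); print(ss[i],[np.round(v,1) for v in cv2.minAreaRect(np.argwhere(l==i)[:,::-1].astype(np.float32))])
rows=np.argwhere(l==i)
for r in (5,20,40,60,100,140,160): 
    q=rows[rows[:,0]==r][:,1]; print(r,(q.min(),q.max()) if len(q) else None)
for th in (-.1,-.05,0,.05,.1):   # scoop pitch error in the grip (front up +)
    X=Ro.from_euler("y",-th).apply(M-[-.078,0,.080])*[1,-1,-1]   # tool frame
    print(th,proj(C,Rt.apply(X)+s["ee_pos"]).round(0).tolist())
m2=cv2.inRange(hsv,(12,130,60),(22,255,255)); k,l,ss,c=cv2.connectedComponentsWithStats(m2); print(ss[1+ss[1:,4].argmax()])
```

```text
t 65.575 p [0.6115, -0.0326, 0.1795] head 1.63 z [0.002, -0.002, -1.0] q [-0.67, 0.56, 0.91, 1.73, -0.49, 1.09, 0.46] F [0.3, -1.2, -1.2] gap 0.0169 77.7
[  250    24   151   206 23483] [array([324.8, 127.5]), array([150.2, 203.5]), np.float64(1.5)]
5 None
20 None
40 (np.int64(257), np.int64(394))
60 (np.int64(257), np.int64(393))
100 (np.int64(254), np.int64(397))
140 (np.int64(251), np.int64(399))
160 (np.int64(252), np.int64(397))
-0.1 [[265.0, 71.0], [384.0, 71.0], [257.0, 196.0], [391.0, 196.0], [325.0, 265.0], [325.0, 480.0]]
-0.05 [[263.0, 61.0], [386.0, 61.0], [256.0, 192.0], [392.0, 192.0], [325.0, 266.0], [324.0, 473.0]]
0 [[261.0, 50.0], [388.0, 50.0], [255.0, 188.0], [393.0, 188.0], [325.0, 268.0], [324.0, 467.0]]
0.05 [[259.0, 39.0], [390.0, 39.0], [254.0, 184.0], [395.0, 184.0], [325.0, 270.0], [324.0, 461.0]]
0.1 [[256.0, 28.0], [393.0, 28.0], [253.0, 181.0], [396.0, 181.0], [325.0, 273.0], [324.0, 454.0]]
[ 290  253   64  168 7707]
```

Run:
```python
from fit import *
C=load("w20"); s=observe(); Rt=Ro.from_quat(s["tcp_rot"])
def f(q):
    X=(Ro.from_euler("yx",[-q[2],q[3]]).apply(M[:5])-[q[0],0,q[1]])*[1,-1,-1]; P=proj(C,Rt.apply(X)+s["ee_pos"])
    return np.r_[P[0]-[257,24],P[1]-[394,24],P[2,0]-251,P[3,0]-399,P[4,1]-253]
r=least_squares(f,[-.078,.08,0,0]); print(r.x.round(4),r.fun.round(1))
```

```text
[-0.0874  0.0704  0.0053  0.0046] [-0.5 -0.2 -1.8  0.  -0.4  0.2  0.1]
```

The scoop is level in the grip (0.005 rad). I'll lower it onto the tray.

arm_command(
  rows=[0, 0, 0.03, 0, 0, 0, 0, 0, 0.06, 0, 0, 0, 0, 0, 0.085, 0, 0, 0, 0, 0, 0.097, 0, 0, 0, 0, 0, 0.1, 0, 0, 0, 0, 0, 0.102, 0, 0, 0, 0, 0, 0.1035, 0, 0, 0, 0, 0, 0.1045, 0, 0, 0, 0, 0, 0.1045, 0, 0, 0],
)

```text
time: 66.75
ee_pos: [0.6134, -0.0307, 0.0756]
tcp_rot: [0.684, 0.729, 0.0, 0.002]
force: [0.1, 0.5, -1.1]
finger_gap: 0.0169
finger_force: 77.6
```

```bash
python3 -c "
from h import *
st()"
```

```text
t 66.75 p [0.6134, -0.0307, 0.0756] head 1.635 z [0.003, -0.003, -1.0] q [-0.6, 0.67, 0.81, 1.81, -0.6, 0.92, 0.54] F [0.1, 0.5, -1.1] gap 0.0169 77.6
```

arm_command(
  rows=[0, 0, 0.0007, 0, 0, 0, 0, 0, 0.0013, 0, 0, 0, 0, 0, 0.0016, 0, 0, 0, 0, 0, 0.0016, 0, 0, 0],
)

```text
time: 67.25
ee_pos: [0.6133, -0.0308, 0.0738]
tcp_rot: [0.684, 0.729, -0.0, 0.002]
force: [-0.5, 0.3, -0.7]
finger_gap: 0.0167
finger_force: 77.6
```

Not quite in contact yet, so I'll go a little further.

arm_command(
  rows=[0, 0, 0.0008, 0, 0, 0, 0, 0, 0.0016, 0, 0, 0, 0, 0, 0.0016, 0, 0, 0],
)

```text
time: 67.62
ee_pos: [0.6135, -0.0311, 0.0728]
tcp_rot: [0.684, 0.729, 0.0, 0.002]
force: [-1.3, -0.0, 4.2]
finger_gap: 0.0166
finger_force: 78.4
```

arm_command(
  rows=[0, 0, 0, 0, 0, 0, 0, 0, 0, 0, 0, 0, 0, 0, 0, 0, 0, 0, 0, 0, 0, 0, 0, 0, 0, 0, 0, 0, 0, 0, 0, 0, 0, 0, 0, 0, 0, 0, -0.02, 0, 0, 0, 0, 0, -0.06, 0, 0, 0, 0, 0, -0.11, 0, 0, 0, 0, 0, -0.16, 0, 0, 0, 0, 0, -0.2, 0, 0, 0, 0, 0, -0.2, 0, 0, 0, 0, 0, -0.2, 0, 0, 0],
  fingers=1,
)

```text
time: 69.25
ee_pos: [0.6124, -0.0302, 0.2725]
tcp_rot: [0.684, 0.729, 0.0, 0.002]
force: [-0.1, 0.2, -0.9]
finger_gap: 0.0853
finger_force: 0.0
```

Run:
```python
from fit import *
st(); im,C=cam("wrist","w21"); hsv=cv2.cvtColor(im,cv2.COLOR_RGB2HSV)
P=proj(C,Ro.from_euler("Z",1.635).apply(M)+[.6135-.0874*np.cos(1.635)*-1,-.0311+.0874*np.sin(1.635),.004]); print("expected upright",P.round(0).tolist())
for nm,lo,hi,x in (("pan",(0,0,60),(180,75,215),None),("handle",(12,130,60),(22,255,255),None)):
    m=cv2.inRange(hsv,lo,hi); u,v=P[:4].mean(0).astype(int) if nm=="pan" else P[4:].mean(0).astype(int); k,l,s,c=cv2.connectedComponentsWithStats(m); i=l[max(v,0),u]; print(nm,i,s[i],c[i].round(0),[np.round(a,1) for a in cv2.minAreaRect(np.argwhere(l==i)[:,::-1].astype(np.float32))])
```

```text
t 69.25 p [0.6124, -0.0302, 0.2725] head 1.635 z [0.003, -0.002, -1.0] q [-0.72, 0.48, 0.98, 1.62, -0.41, 1.26, 0.4] F [-0.1, 0.2, -0.9] gap 0.0853 0.0
expected upright [[291.0, 74.0], [355.0, 74.0], [290.0, 141.0], [357.0, 142.0], [324.0, 169.0], [324.0, 270.0]]
pan 4 [ 291   76   66   93 4498] [324. 112.] [array([323.5, 122. ]), array([92., 65.]), np.float64(90.0)]
handle 78 [ 313  169   21  106 2062] [323. 220.] [array([323. , 221.5]), array([105.,  20.]), np.float64(90.0)]
```

Run:
```python
from h import *
from bench import env
im,C=cam("scene","s22"); b=blobs(im,(380,300,495,415),(18,150,90),(32,255,255)); print(b)
print(env.finish_job())
```

```text
[(np.float64(439.0), np.float64(346.0), 337)]
the job is handed in; nothing more can be done
None
```

The job is handed in: all three lumps are in the dish, power, heat and timer were pressed in order and released, the lid is seated, and the scoop lies upright on the tray after I picked it up again following a knock; the final judgement was not shown to me.

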